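# Seat a wheel disc under the inspection camera and clamp it

### The job

Slide the white wheel disc along the metal plate, without lifting it off the plate, in under the camera head until it drops flat into the shallow round pocket. Then swing the hold-down arm over it as far as it will go and let go. Do not knock the camera head, and leave the things lying round the plate alone.

Things in the scene. Friction and masses are not known exactly. Their poses are not given: they have to be found in the camera images.
- station: Fixed inspection station: grey anodised aluminium plate 290 mm long (its x) by 210 mm wide (its y), 12 mm thick, origin at the centre of its underside, z up, lying on the bench. Its +x, the sliding direction, points to the robot's left, within about 16 degrees; its +y points towards the robot. The open half (its x below 0) is bare plate; the camera head stands over the other half.
- pocket (a point): Centre of the mouth of the round pocket, level with the plate's top face. The pocket is 55 mm wide and 4 mm deep, dark floor, lying at x +50, y -40 mm of the plate. Axes as the plate's.
- stop (a point): Middle of the near face of the small steel stop block (24 mm wide across y, 14 mm tall, 14 mm deep) that stands on the plate just beyond the pocket (near and beyond: as seen sliding in from the open half). The face is 26.5 mm beyond the pocket's centre, so a disc pushed against it along the lane is over the pocket. Axes as the plate's.
- camera_head: Camera head: rigid white box 90 mm long (plate's x), 100 mm wide (y), 75 mm tall, held 57 mm above the plate's top by two 16 mm posts that stand 75 mm beyond the pocket's centre, 40 mm to either side. Origin: middle of the lower edge on the open-half side. A 3 mm lens ring stands down from its underside.
- head_front (a point): Middle of the head's lower edge on the open-half side, 2 mm short of the pocket's centre and 57 mm above the plate: the head covers the pocket's far half, so a tool pointing straight down cannot get to the pocket. Come in from the open half with the tool leaning 35 to 45 degrees, its tips leading.
- disc_mid (a point): Centre (half-way up) of the loose white plastic wheel disc, 52 mm in diameter, 9 mm thick, about 30 g, lying flat on the open half of the plate. Seated in the pocket it still stands 5 mm proud of the plate.
- hold_down (a joint): Angle of the hold-down about its upright pivot: 0 open, 1.396 closed at its stop; grows anticlockwise seen from above. Light friction (0.05 N m), stays where left. A flat steel bar 16 mm wide, its underside 7 mm above the plate: it clears the disc only when that is down in its pocket. Open, its clamping end points back along the sliding lane, beside it; closed, it lies over the disc.
- pivot (a point): Point on the pivot axis of the hold-down at the plate's top face, 90 mm to the plate's +y side (the robot's side) of the pocket's centre.
- handle (a point): Point on the axis of the hold-down's handle, an upright black plastic pin 14 mm in diameter. It lies 38 mm above the plate's top; the pin's top is 55 mm above the plate and it rises from the bar, whose top is 15 mm above the plate. The pin stands 55 mm from the pivot and moves on a circle about it, towards the plate's -x as the arm closes.
- tyre_a: Bystander: clear plastic tyre ring 54 mm wide, 22 mm tall, origin under its centre.
- tyre_b: Bystander: white tyre ring 48 mm wide, 20 mm tall, origin under its centre.
- driver: Bystander: screwdriver lying on the bench.
- tub: Bystander: small clear jar with a white lid, 60 mm wide, 45 mm tall, origin under its centre.
Not all that is in view belongs to the job. What is shaped like the part that bears disc_mid but yellow is not meant.

How it is judged:
By the outcome, as a careful person would: the job done as asked, in the order asked, and still so for the second after the job is handed in, with the robot touching nothing.
It also fails if it takes over 58 s, if anything falls off the work surface, if the arm or the gripper's body presses on something with over 40 N, if the wrist force passes 120 N, or if a joint passes its speed limit or range.

### The arm

A 6-joint arm with a two-finger parallel gripper is mounted at the origin on the work surface. World frame = base frame: x ahead of the robot, y to its left, z up, the work surface at z = 0. Lengths are in m, angles in rad, forces in N, time in s.
With the tool pointing down it reaches from about 0.25 to 0.775 m from the base axis. Payload 4 kg.
Tool frame: the origin (TCP) lies midway between the tips of the shut fingers; the grasp point (between the pads) lies 19 mm behind it; z points along the fingers, y is the direction in which the jaws open and shut (so a half turn about z gives the same grasp; the last joint's range is limited). The gripper opens to 94 mm and grips with 3 to 60 N. Pads are 16 mm wide; open, the fingers measure 119 mm over their backs; the gripper's body (75 mm by 177 mm) begins 78 mm behind the grasp point.
Start: joints at [-1.434, 0.087, 1.371, -0, 1.684, -0.103], TCP at [0.131, -0.534, 0.206] pointing down, gripper open.
Joint ranges: [-3.1, 3.1], [-0.76, 2.03], [0.27, 2.55], [-1.08, 4.22], [0.17, 2.65], [-2.57, 2.57]. Speed limits (rad/s): [2.79, 2.79, 3.14, 3.14, 3.14, 3.14].

### API

Orientations are given as [roll, pitch, yaw] about the fixed x, y, z axes, in that order (R = Rz(yaw) Ry(pitch) Rx(roll)).
In Python, from bench import get_obs, cams, ticket gives the robot as it stands. The module is installed in compiled form; this text tells all that it offers.
- The arm moves only by the shell command python3 -m crank 'ROWS'. ROWS is JSON, a list of rows, each an object of numbers: "tx", "ty", "tz": the shift along the tool's x, y, z in cm; "twist": the turn about the tool's z in degrees; "grip": the opening, from 0 (shut) to 1 (fully open). In form: [{"tx": .., "ty": .., "tz": .., "twist": .., "grip": ..}, ...]. A call has 1 to 12 rows; each row shifts and turns the commanded pose from where the row before left it, along the tool's axes as they then stand; what a row does not reach is not made up. A row lasts 1/8 s, in which the tool goes at most 62.5 mm and 10.7 degrees, less where a joint would pass 70% of its speed; a pose out of reach is approached as far as the arm can. A call is refused whole if a number of a shift passes 6.25 or a number of a turn 10.7, either way. A call with a gripper value outside its range is refused whole. The fingers move at their own pace and stop on an object; the grip force is fixed at half the most. Time passes only in rows, so rows that do not move let the fingers close. It gives the time, the measured TCP pose, the force and the opening at its end, in the units of the state.
- get_obs(): the state, without advancing time (a new reading comes with each control period).
- cams.snapshot(name): name is "scene" or "top"; returns a dict with "frame" (400x640x3 uint8, red, green, blue), "intrinsics" (3x3 intrinsics, pixels), "dist" ([k1, k2, p1, p2, k3] as OpenCV has them; the pictures are not rectified), "R" (3x3) and "t" (3): a world point X has camera coordinates R X + t. Camera axes: x right, y down, z forward; pixel columns grow to the right and rows downward; lengths in m; the calibration is good to about 2 mm. A picture is of the moment at which its call begins. There is no depth.
- ticket.close_job(): hands the job in, once; it reports no verdict.
Trained networks look in a picture, given as the dict that the camera call returned (one of the last four; its "shot" number tells which), for a name from the list of things; names that differ only in an ending like _2 or _b are one class to them, and where a whole thing is asked for, a point or a joint stands for the part that bears it (a point fixed in the world has none). Each returns a list of dicts, best first, with "conf" (0 to 1); they miss things now and then, are a little off and sometimes report something else, mostly with a low value. They report only what shows in the picture. A call takes as long as a camera call. They do not tell look-alikes from the thing itself.
- cams.outline_of(picture, query): "region" (400x640 bool, what is visible of it) and "centre" ([column, row] in pixels, amid what is visible of it).
The state is a dict: "time": time; "joint_positions": joint angles; "qvel": joint speeds; "joint_torque": joint torques, N m; "tool_pos": TCP position; "ee_rot": TCP orientation; "wrist_force": force on the tool from outside, world axes, zero at the start; "wrist_torque": the same for the moment, N m; "width": finger opening in m.
Only numpy, scipy, OpenCV 4.12 (cv2) and the standard library are available. Lean on these libraries where they do the work, as an engineer would, in place of code of your own. Each camera call takes 0.05 s, during which the arm holds its last target.

## Working session

There is one attempt and no reset: what is moved stays moved. The work goes in short steps, Python scripts to look and compute and a shell command to move; the robot and the scene stay as the last step left them, time stands still between calls to the robot, and variables do not carry over. Pictures are saved under pics/ and viewed, and the job is handed in when it is done.

```bash
mkdir -p pics; ls
python3 - <<'E'
from bench import get_obs,cams
import cv2
for n in ["scene","top"]:
    s=cams.snapshot(n); cv2.imwrite(f"pics/{n}0.png",s["frame"][:,:,::-1])
    print(n,s["intrinsics"],s["dist"],s["R"],s["t"])
    for q in ["station","disc_mid","camera_head","hold_down","handle","tyre_a","driver","tub","stop","pocket"]:
        try:
            for d in cams.outline_of(s,q)[:3]: print(q,round(d["conf"],2),d["centre"],d["region"].sum())
        except Exception as e: print(q,e)
print(get_obs())
E
```

```text
pics
scene [[426.81203025   0.         317.15620643]
 [  0.         426.81203025 195.92653313]
 [  0.           0.           1.        ]] [-0.00227082  0.          0.          0.          0.        ] [[ 0.57910609  0.81504725  0.01827877]
 [ 0.61738388 -0.42379949 -0.66274515]
 [-0.53242208  0.39508477 -0.7486219 ]] [-0.37088458 -0.3416921   1.53495126]
station 0.72 [310.7, 195.8] 6988
station 0.71 [174.3, 288.9] 233
disc_mid 0.83 [345.9, 253.5] 285
disc_mid 0.79 [380.0, 246.1] 302
disc_mid 0.78 [241.0, 256.6] 315
camera_head 0.93 [335.3, 163.8] 1696
hold_down 0.56 [298.8, 182.2] 312
handle 0.53 [298.8, 177.2] 258
tyre_a 0.59 [166.5, 244.9] 333
tyre_a 0.53 [173.3, 281.5] 207
tyre_a 0.45 [304.2, 229.0] 278
driver 0.62 [368.7, 124.2] 201
tub 0.89 [418.9, 161.4] 395
stop 0.73 [308.0, 197.4] 7113
pocket 0.94 [309.4, 196.2] 6985
top [[479.60037631   0.         321.40450061]
 [  0.         479.60037631 199.50021815]
 [  0.           0.           1.        ]] [-0.0164193  0.         0.         0.         0.       ] [[-0.00539189 -0.99997093 -0.00539167]
 [-0.97707537  0.0064158  -0.21279699
[... 574 characters left out ...]
cket 0.84 [321.1, 217.8] 8245
{'time': 1.1, 'joint_positions': array([-1.43411266e+00,  8.72353713e-02,  1.37069393e+00,  5.47038236e-06,
        1.68360597e+00, -1.03076066e-01]), 'qvel': array([-0.00181928, -0.00040082, -0.0004048 ,  0.00011311, -0.00089687,
       -0.00021797]), 'joint_torque': array([ 2.80238106e-03, -3.40042663e+01, -3.02603996e+01,  7.20785069e-02,
        2.37527140e-02, -1.03628321e-05]), 'tool_pos': array([ 0.13062109, -0.53428552,  0.20548961]), 'ee_rot': array([3.14153502e+00, 4.97381503e-07, 2.39760351e-01]), 'wrist_force': array([-1.11751115, -0.01678332,  0.94057461]), 'wrist_torque': array([-0.00304272,  0.00345867, -0.0428073 ]), 'width': 0.09385244968967714}
```

```bash
python3 -c "
import cv2
a=cv2.imread('pics/top0.png');cv2.imwrite('pics/top0z.png',cv2.resize(a[110:310,150:510],None,fx=2.2,fy=2.2,interpolation=cv2.INTER_CUBIC))
a=cv2.imread('pics/scene0.png');cv2.imwrite('pics/scene0z.png',cv2.resize(a[90:330,130:450],None,fx=2.4,fy=2.4,interpolation=cv2.INTER_CUBIC))"
```

```text
(no output)
```

View pics/top0z.png

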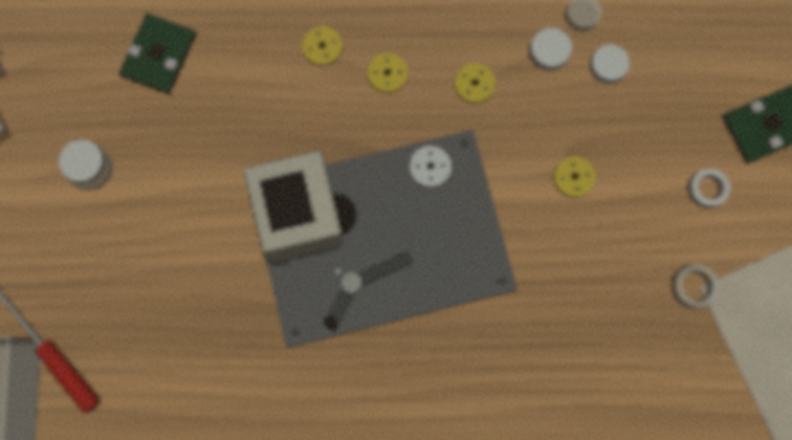

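View pics/scene0z.png

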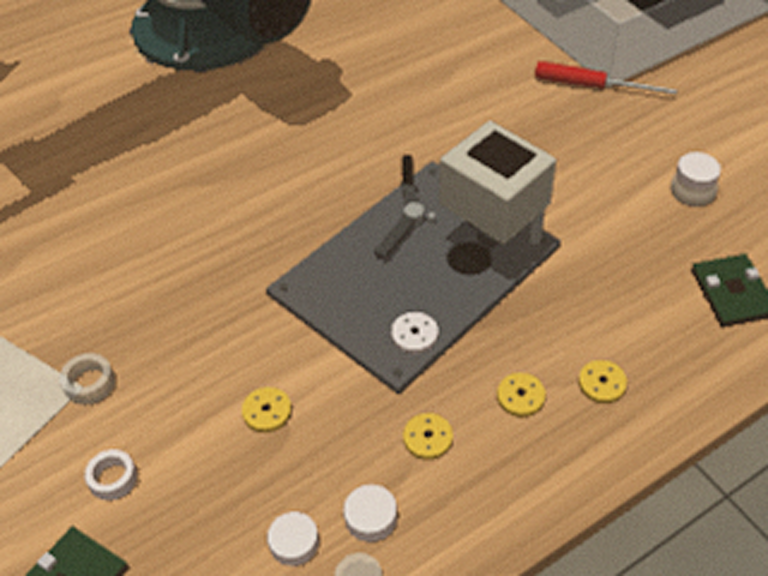

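```bash
cat > h.py <<'E'
import numpy as np,cv2
from scipy.optimize import least_squares
def proj(s,P):
    r,_=cv2.Rodrigues(s["R"]); p,_=cv2.projectPoints(np.array(P,float).reshape(-1,3),r,np.array(s["t"]),s["intrinsics"],np.array(s["dist"])); return p[:,0]
def W(p,P):
    c,s=np.cos(p[2]),np.sin(p[2]); P=np.array(P,float).reshape(-1,3)
    return np.c_[p[0]+c*P[:,0]-s*P[:,1],p[1]+s*P[:,0]+c*P[:,1],P[:,2]]
def back(s,uv,z):
    u=cv2.undistortPoints(np.array([[uv]],float),s["intrinsics"],np.array(s["dist"]))[0,0]
    d=s["R"].T@np.array([u[0],u[1],1]); o=-s["R"].T@s["t"]; return o+d*(z-o[2])/d[2]
E
cat > fit.py <<'E'
from h import *
from bench import cams
T=cams.snapshot("top");S=cams.snapshot("scene")
z=.012
A,B,C,D=[-.145,-.105,z],[-.145,.105,z],[.145,.105,z],[.145,-.105,z]
tc=[(A,364.5,169.5),(B,384.5,242.0),(C,281,266.5)]
sc=[(B,241.7,211.2),(A,296.2,250.5),(D,363,190.5)]
def f(p):
    return np.r_[(proj(T,W(p,[c[0] for c in tc]))-np.array([c[1:] for c in tc])).ravel(),(proj(S,W(p,[c[0] for c in sc]))-np.array([c[1:] for c in sc])).ravel()]
r=least_squares(f,[.5,0,1.5]);print(r.x,np.degrees(r.x[2]),r.fun.round(1))
p=r.x
for s,n,zz in ((T,"top",(150,110,2.2)),(S,"scene",(130,90,2.4))):
    a=s["frame"][:,:,::-1]; x0,y0,k=zz
    a=cv2.resize(a[y0:y0+240,x0:x0+360],None,fx=k,fy=k,interpolation=cv2.INTER_CUBIC)
    def dr(P,col,cl=True):
        q=((proj(s,W(p,P))-[x0,y0]+.5)*k).astype(int); cv2.polylines(a,[q],cl,col,1)
    dr([A,B,C,D],(0,255,0))
    th=np.linspace(0,6.28,40)
    dr([[.05+.0275*np.cos(t),-.04+.0275*np.sin(t),z] for t in th],(0,0,255))
    dr([[.048,-.09,z+.057],[.048,.01,z+.057],[.138,.01,z+.057],[.138,-.09,z+.057]],(255,255,0))
    dr([[.048,-.09,z+.132],[.048,.01,z+.132],[.138,.01,z+.132],[.138,-.09,z+.132]],(255,255,0))
    dr([[.05,.05,z],[.05,.05,z+.02]],(255,0,255))
    dr([[.05+.055*np.cos(t),.05+.055*np.sin(t),z+.055] for t in th],(255,0,255))
    cv2.imwrite(f"pics/{n}_fit.png",a[:590,:795])
    d=[o for o in cams.outline_of(s,"disc_mid")]
    for o in d:
        u=o["centre"]; X=back(s,u,z+.006); c,sn=np.cos(p[2]),np.sin(p[2]); e=X[:2]-p[:2]
        print(n,round(o["conf"],2),u,X,"plate:",c*e[0]+sn*e[1],-sn*e[0]+c*e[1],s["frame"][int(u[1])+3,int(u[0])+3])
    for o in cams.outline_of(s,"handle")[:1]: print(o["centre"])
np.save("pose.npy",p)
E
python3 fit.py
```

```text
[ 0.57959894 -0.0065605   1.81025484] 103.71996226872635 [-0.4 -1.5 -0.  -0.8 -1.8  1.1 -1.8 -1.1 -0.8  1.6  0.1 -0.6]
top 0.81 [299.3, 134.0] [0.8147196  0.05723728 0.018     ] plate: 0.006212280714796292 -0.24354319506512523 [118 101  52]
top 0.79 [410.2, 192.2] [ 0.64496058 -0.24626161  0.018     ] plate: -0.24836386302765268 -0.006645148820574195 [133 119  53]
top 0.78 [345.3, 183.7] [ 0.6700479 -0.0695198  0.018    ] plate: -0.0826152347906419 -0.0729356648309122 [147 151 145]
top 0.77 [369.9, 148.6] [ 0.7703741  -0.13965397  0.018     ] plate: -0.17454326642483894 -0.153765027758827 [146 128  53]
top 0.7 [325.9, 142.9] [ 0.78791986 -0.01722339  0.018     ] plate: -0.059767498982060734 -0.1998478210504692 [151 135  53]
[313.1, 233.7]
scene 0.86 [381.2, 246.4] [0.83108436 0.06772899 0.018     ] plate: 0.012523287259878328 -0.2619294049332786 [225 187  71]
scene 0.82 [240.9, 258.6] [ 0.65780857 -0.24803515  0.018     ] plate: -0.25313404233695097 -0.018705891755943622 [229 190  73]
scene 0.8 [305.5, 270.4] [ 0.7787094  -0.13396165  0.018     ] plate: -0.17099030884838828 -0.16321257331393102 [216 176  68]
scene 0.7 [345.4, 255.2] [ 0.79961567 -0.02534324  0.018     ] plate: -0.07042963180131487 -0.20928406650866552 [217 180  69]
scene 0.5 [302.3, 227.8] [ 0.66506199 -0.06662654  0.018     ] plate: -0.07862199230678642 -0.06877823129838945 [215 203 194]
[299.3, 177.2]
```

```bash
sleep 0
```

```text
(no output)
```

View pics/top_fit.png

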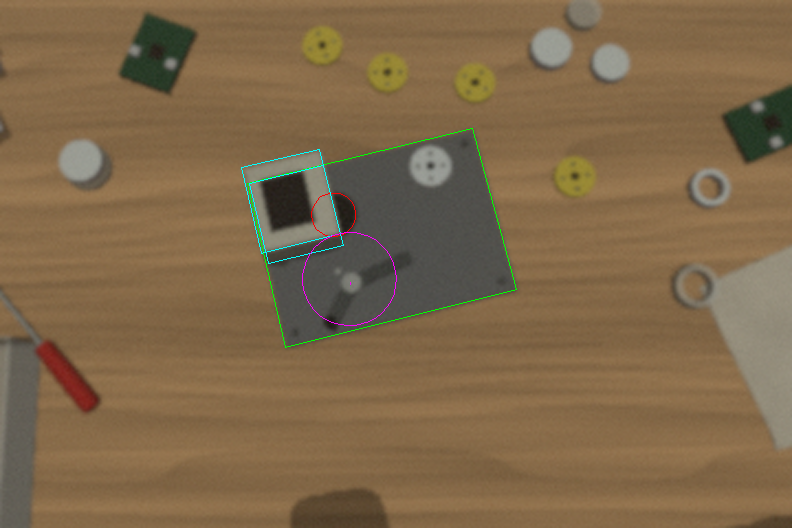

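View pics/scene_fit.png

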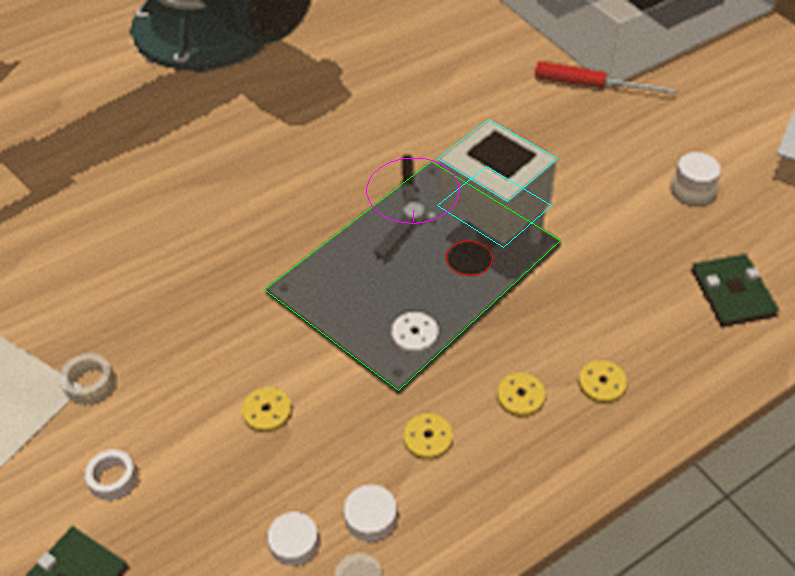

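```bash
python3 -m crank '[{"ty":-6},{"ty":-6},{"ty":-6},{"ty":-6},{"ty":-6},{"ty":-3}]'; python3 -c "
from bench import get_obs
print(get_obs()['joint_positions'],get_obs()['ee_rot'])"
```

```text
[-1.43410247e+00  8.72415126e-02  1.37067816e+00  3.59500611e-05
  1.68358508e+00 -1.03123496e-01] [ 3.14150155e+00 -2.64832618e-05  2.39821402e-01]invalid input at $[0]: expected keys tx, ty, tz, twist, grip
```

```bash
python3 -m crank '[{"tx":0,"ty":-6,"tz":0,"twist":0,"grip":1},{"tx":0,"ty":-6,"tz":0,"twist":0,"grip":1},{"tx":0,"ty":-6,"tz":0,"twist":0,"grip":1},{"tx":0,"ty":-6,"tz":0,"twist":0,"grip":1},{"tx":0,"ty":-5,"tz":0,"twist":0,"grip":1},{"tx":0,"ty":-4,"tz":0,"twist":0,"grip":1}]'; python3 -c "
from bench import get_obs
print(get_obs()['joint_positions'],get_obs()['ee_rot'])"
```

```text
time: 2.15
tool_pos: [0.052, -0.2121, 0.2056]
ee_rot: [3.14, 0.001, 0.24]
wrist_force: [-0.7, -0.0, 1.0]
width: 0.0942
[-1.59217825e+00 -7.17803699e-01  1.96110947e+00 -1.88209651e-04
  1.89662354e+00 -2.61591014e-01] [3.14003197e+00 6.02316911e-04 2.40148230e-01]
```

```bash
python3 -m crank '[{"tx":0,"ty":-3,"tz":0,"twist":0,"grip":1},{"tx":0,"ty":-3,"tz":0,"twist":0,"grip":1}]'; python3 -c "
from bench import get_obs
print(get_obs()['joint_positions'],get_obs()['ee_rot'])"
```

```text
time: 2.4
tool_pos: [0.0455, -0.1866, 0.2105]
ee_rot: [-3.11, -0.0, 0.239]
wrist_force: [-0.7, -0.1, 0.5]
width: 0.0938
[-1.61395518 -0.75615789  1.9670913  -0.00940037  1.96123589 -0.28547579] [-3.10979016e+00 -1.63012595e-04  2.38869497e-01]
```

```bash
python3 -m crank '[{"tx":5.8,"ty":0.9,"tz":-1.7,"twist":0,"grip":0.5},{"tx":5.8,"ty":0.9,"tz":-1.7,"twist":0,"grip":0.5},{"tx":5.8,"ty":0.9,"tz":-1.7,"twist":0,"grip":0.5},{"tx":5.8,"ty":0.9,"tz":-1.7,"twist":0,"grip":0.5},{"tx":5.8,"ty":0.9,"tz":-1.7,"twist":0,"grip":0.5},{"tx":5.8,"ty":0.9,"tz":-1.7,"twist":0,"grip":0.5},{"tx":5.8,"ty":0.9,"tz":-1.7,"twist":0,"grip":0.5},{"tx":0,"ty":0,"tz":0,"twist":-10.5,"grip":0.5},{"tx":0,"ty":0,"tz":0,"twist":-10.5,"grip":0.5},{"tx":0,"ty":0,"tz":0,"twist":-10.5,"grip":0.5},{"tx":0,"ty":0,"tz":0,"twist":-10.5,"grip":0.5},{"tx":0,"ty":0,"tz":0,"twist":-10.5,"grip":0.5}]'; python3 -c "
from bench import get_obs
print(get_obs()['joint_positions'],get_obs()['ee_rot'])"
```

```text
time: 3.9
tool_pos: [0.4449, -0.1576, 0.3254]
ee_rot: [-3.125, -0.024, 1.162]
wrist_force: [0.0, -1.0, -0.3]
width: 0.0469
[-0.47759375 -0.06744982  1.29119291  0.02424673  1.93622707 -0.06092416] [-3.12473141 -0.02387172  1.16238235]
```

```bash
python3 -m crank '[{"tx":0,"ty":0,"tz":0,"twist":-10,"grip":0.5},{"tx":0,"ty":0,"tz":0,"twist":-10,"grip":0.5},{"tx":0,"ty":0,"tz":0,"twist":-10,"grip":0.5},{"tx":0,"ty":0,"tz":0,"twist":-7,"grip":0.5},{"tx":6,"ty":0,"tz":0,"twist":0,"grip":0.5},{"tx":6,"ty":0,"tz":0,"twist":0,"grip":0.5},{"tx":6,"ty":0,"tz":0,"twist":0,"grip":0.5},{"tx":6,"ty":0,"tz":0,"twist":0,"grip":0.5},{"tx":6,"ty":0,"tz":0,"twist":0,"grip":0.5},{"tx":6,"ty":0,"tz":0,"twist":0,"grip":0.5},{"tx":6,"ty":0,"tz":0,"twist":0,"grip":0.5},{"tx":6,"ty":0,"tz":0,"twist":0,"grip":0.5}]';python3 -m crank '[{"tx":3.4,"ty":-5,"tz":0,"twist":0,"grip":0.5},{"tx":3.4,"ty":-5,"tz":0,"twist":0,"grip":0.5},{"tx":3.4,"ty":-5,"tz":0,"twist":0,"grip":0.5},{"tx":3.4,"ty":-5,"tz":0,"twist":0,"grip":0.5},{"tx":3.4,"ty":-5,"tz":0,"twist":0,"grip":0.5},{"tx":3.4,"ty":-5,"tz":0,"twist":0,"grip":0.5},{"tx":3.4,"ty":-5,"tz":0,"twist":0,"grip":0.5},{"tx":3.4,"ty":-5,"tz":0,"twist":0,"grip":0.5}]'; python3 -c "
from bench import get_obs
print(get_obs()['joint_positions'],get_obs()['ee_rot'])"
```

```text
time: 5.4
tool_pos: [0.3337, 0.3116, 0.3402]
ee_rot: [3.139, -0.031, 1.802]
wrist_force: [0.8, 0.1, -0.8]
width: 0.0475
time: 6.4
tool_pos: [-0.1196, 0.4831, 0.3485]
ee_rot: [3.141, -0.032, 1.803]
wrist_force: [0.9, 0.4, 0.5]
width: 0.0467
[ 1.6973601  -0.03875731  1.21794643  0.00326173  1.93010853  1.46685761] [ 3.14124074 -0.03243534  1.80250076]
```

Now overreach outwards (tool +x) to see whether the lean grows.

```bash
python3 -m crank '[{"tx":6.2,"ty":0,"tz":0,"twist":0,"grip":0.5},{"tx":6.2,"ty":0,"tz":0,"twist":0,"grip":0.5},{"tx":6.2,"ty":0,"tz":0,"twist":0,"grip":0.5},{"tx":6.2,"ty":0,"tz":0,"twist":0,"grip":0.5},{"tx":6.2,"ty":0,"tz":0,"twist":0,"grip":0.5},{"tx":6.2,"ty":0,"tz":0,"twist":0,"grip":0.5},{"tx":6.2,"ty":0,"tz":0,"twist":0,"grip":0.5},{"tx":6.2,"ty":0,"tz":0,"twist":0,"grip":0.5}]'; python3 -c "
from bench import get_obs
print(get_obs()['joint_positions'],get_obs()['ee_rot'])"
```

```text
time: 7.4
tool_pos: [-0.2001, 0.8346, 0.286]
ee_rot: [-3.141, -0.162, 1.802]
wrist_force: [0.5, 0.5, 0.3]
width: 0.0471
[1.73531712 0.77910914 0.27377804 0.01242986 1.92684625 1.50914112] [-3.1407335  -0.16224687  1.80218018]
```

```bash
python3 -m crank '[{"tx":6.2,"ty":0,"tz":0,"twist":0,"grip":0.5},{"tx":6.2,"ty":0,"tz":0,"twist":0,"grip":0.5},{"tx":6.2,"ty":0,"tz":0,"twist":0,"grip":0.5},{"tx":6.2,"ty":0,"tz":0,"twist":0,"grip":0.5},{"tx":6.2,"ty":0,"tz":0,"twist":0,"grip":0.5},{"tx":6.2,"ty":0,"tz":0,"twist":0,"grip":0.5}]'; python3 -c "
from bench import get_obs
print(get_obs()['joint_positions'],get_obs()['ee_rot'])"
```

```text
time: 8.15
tool_pos: [-0.2261, 0.9479, 0.2532]
ee_rot: [-3.14, -0.414, 1.802]
wrist_force: [0.1, 0.4, -0.3]
width: 0.047
[1.73677708 0.84983848 0.27393545 0.02790045 1.60453131 1.51221597] [-3.13984698 -0.41415641  1.80177777]
```

```bash
python3 -m crank '[{"tx":6.2,"ty":0,"tz":0,"twist":0,"grip":0.5},{"tx":6.2,"ty":0,"tz":0,"twist":0,"grip":0.5},{"tx":6.2,"ty":0,"tz":0,"twist":0,"grip":0.5},{"tx":6.2,"ty":0,"tz":0,"twist":0,"grip":0.5},{"tx":6.2,"ty":0,"tz":0,"twist":0,"grip":0.5},{"tx":6.2,"ty":0,"tz":0,"twist":0,"grip":0.5}]'; python3 -c "
from bench import get_obs
print(get_obs()['joint_positions'],get_obs()['ee_rot'])"
```

```text
time: 8.9
tool_pos: [-0.2419, 1.0181, 0.3124]
ee_rot: [-3.139, -0.675, 1.801]
wrist_force: [1.2, 0.1, 0.0]
width: 0.047
[1.73530928 0.83541214 0.27410237 0.04476025 1.35838311 1.50989339] [-3.13898795 -0.67509486  1.80118513]
```

```bash
python3 -m crank '[{"tx":6.2,"ty":0,"tz":0,"twist":0,"grip":0.5},{"tx":-4.6,"ty":0,"tz":-3.7,"twist":0,"grip":0.5},{"tx":-4.6,"ty":0,"tz":-3.7,"twist":0,"grip":0.5},{"tx":-4.6,"ty":0,"tz":-3.7,"twist":0,"grip":0.5},{"tx":-4.6,"ty":0,"tz":-3.7,"twist":0,"grip":0.5},{"tx":-4.6,"ty":0,"tz":-3.7,"twist":0,"grip":0.5},{"tx":-4.6,"ty":0,"tz":-3.7,"twist":0,"grip":0.5},{"tx":-4.6,"ty":0,"tz":-3.7,"twist":0,"grip":0.5},{"tx":-4.6,"ty":0,"tz":-3.7,"twist":0,"grip":0.5}]'; python3 -c "
from bench import get_obs
print(get_obs()['joint_positions'],get_obs()['ee_rot'])"
```

```text
time: 10.02
tool_pos: [-0.1373, 0.5778, 0.3144]
ee_rot: [-3.14, -0.72, 1.801]
wrist_force: [0.4, 0.5, 1.0]
width: 0.0469
[ 1.64736106 -0.34407903  1.71056622  0.11801127  1.06467789  1.3971083 ] [-3.13970286 -0.71951161  1.80139465]
```

```bash
cat >> h.py <<'E'
from scipy.spatial.transform import Rotation as Ro
def tool(target,frm=None,pl=False):
    from bench import get_obs
    o=get_obs(); R=Ro.from_euler("xyz",o["ee_rot"]).as_matrix()
    frm=o["tool_pos"] if frm is None else frm
    return (R.T@(np.array(target)-frm)*100).round(2)
def toplate(P):
    p=np.load("pose.npy");c,s=np.cos(p[2]),np.sin(p[2]);e=np.array(P)[:2]-p[:2]
    return np.array([c*e[0]+s*e[1],-s*e[0]+c*e[1],P[2]-.012])
def fromplate(P):
    return W(np.load("pose.npy"),[[P[0],P[1],P[2]+.012]])[0]
E
python3 -c "
from h import *
a=[.36,.42,.3];b=fromplate([-.16,-.071,.10])
print(b,tool(a),tool(b,a))"
```

```text
[ 0.68652132 -0.1451556   0.112     ] [-21.05  44.78 -16.62] [-59.38  18.82 -27.07]
```

```bash
python3 -m crank '[{"tx":-2.34,"ty":4.98,"tz":-1.85,"twist":0,"grip":0.8},{"tx":-2.34,"ty":4.98,"tz":-1.85,"twist":0,"grip":0.8},{"tx":-2.34,"ty":4.98,"tz":-1.85,"twist":0,"grip":0.8},{"tx":-2.34,"ty":4.98,"tz":-1.85,"twist":0,"grip":0.8},{"tx":-2.34,"ty":4.98,"tz":-1.85,"twist":0,"grip":0.8},{"tx":-2.34,"ty":4.98,"tz":-1.85,"twist":0,"grip":0.8},{"tx":-2.34,"ty":4.98,"tz":-1.85,"twist":0,"grip":0.8},{"tx":-2.34,"ty":4.98,"tz":-1.85,"twist":0,"grip":0.8},{"tx":-2.34,"ty":4.98,"tz":-1.85,"twist":0,"grip":0.8}]'; python3 -c "
from h import *
from bench import get_obs
b=fromplate([-.16,-.071,.25])
print(get_obs()['joint_positions'],b,tool(b))"
```

```text
time: 11.15
tool_pos: [0.3626, 0.4206, 0.3006]
ee_rot: [3.14, -0.717, 1.802]
wrist_force: [-0.1, 1.6, 0.3]
width: 0.0755
[ 0.31821632 -0.11930639  1.55704624  0.71407919  1.61244886  0.15261185] [ 0.68652132 -0.1451556   0.262     ] [-49.65  18.63 -38.12]
```

```bash
python3 -m crank '[{"tx":-4.5,"ty":1.7,"tz":-3.45,"twist":0,"grip":0.8},{"tx":-4.5,"ty":1.7,"tz":-3.45,"twist":0,"grip":0.8},{"tx":-4.5,"ty":1.7,"tz":-3.45,"twist":0,"grip":0.8},{"tx":-4.5,"ty":1.7,"tz":-3.45,"twist":0,"grip":0.8},{"tx":-4.5,"ty":1.7,"tz":-3.45,"twist":0,"grip":0.8},{"tx":-4.5,"ty":1.7,"tz":-3.45,"twist":0,"grip":0.8},{"tx":-4.5,"ty":1.7,"tz":-3.45,"twist":0,"grip":0.8},{"tx":-4.5,"ty":1.7,"tz":-3.45,"twist":0,"grip":0.8},{"tx":-4.5,"ty":1.7,"tz":-3.45,"twist":0,"grip":0.8},{"tx":-4.5,"ty":1.7,"tz":-3.45,"twist":0,"grip":0.8},{"tx":-4.5,"ty":1.7,"tz":-3.45,"twist":0,"grip":0.8}]'; python3 -c "
from h import *
from bench import get_obs
b=fromplate([-.12,-.071,.045])
print(get_obs()['joint_positions'],b,tool(b))"
```

```text
time: 12.52
tool_pos: [0.6863, -0.143, 0.2611]
ee_rot: [3.141, -0.714, 1.802]
wrist_force: [0.9, 0.5, 1.5]
width: 0.0752
[-0.5294386   0.77971915  0.48588613  0.68177063  2.28780655 -0.40940689] [ 0.67703426 -0.10629694  0.057     ] [-10.5   -0.07  17.9 ]
```

```bash
python3 -m crank '[{"tx":-2.6,"ty":0,"tz":4.5,"twist":0,"grip":0.8},{"tx":-2.6,"ty":0,"tz":4.5,"twist":0,"grip":0.8},{"tx":-2.6,"ty":0,"tz":4.5,"twist":0,"grip":0.8},{"tx":-2.7,"ty":0,"tz":4.4,"twist":0,"grip":0.8},{"tx":0,"ty":0,"tz":0,"twist":0,"grip":0.8}]'
python3 - <<'E'
from h import *
from bench import get_obs,cams
o=get_obs();print(o['joint_positions'],toplate(o["tool_pos"]))
for n,(x0,y0) in (("top",(250,130)),("scene",(210,110))):
    s=cams.snapshot(n);a=s["frame"][y0:y0+145,x0:x0+195,::-1];a=cv2.resize(a,None,fx=4,fy=4,interpolation=cv2.INTER_CUBIC)
    P=[o["tool_pos"]]; R=Ro.from_euler("xyz",o["ee_rot"]).as_matrix()
    for d in (-1,1): P.append(o["tool_pos"]+d*R[:,1]*o["width"]/2)
    for q in proj(s,P): cv2.circle(a,tuple(int(v) for v in (q-[x0,y0]+.5)*4),3,(0,0,255),1)
    cv2.imwrite(f"pics/{n}_a.png",a)
E
```

```text
time: 13.15
tool_pos: [0.6735, -0.1026, 0.0514]
ee_rot: [-3.128, -0.722, 1.794]
wrist_force: [-0.2, 0.3, -0.4]
width: 0.0755
[-0.49293045  0.77232531  0.91830111  0.55049663  1.92949306 -0.65177603] [-0.11552494 -0.06843176  0.03939524]
```

View pics/top_a.png

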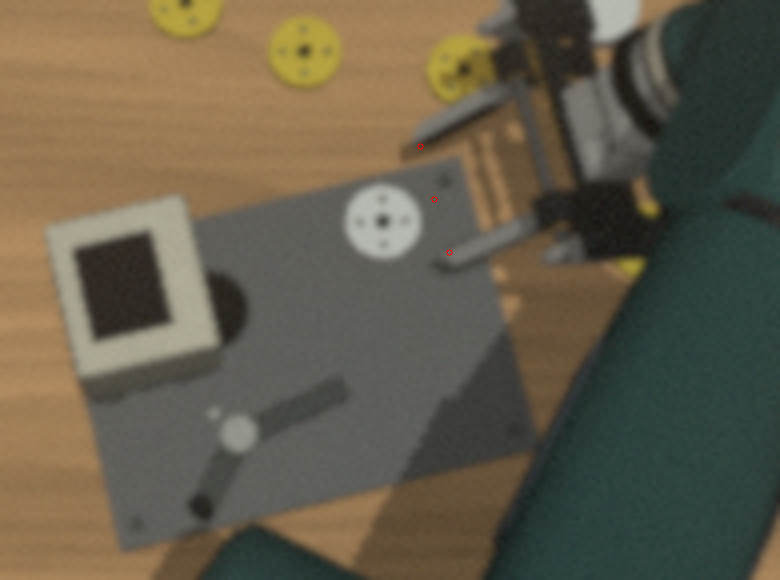

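View pics/scene_a.png

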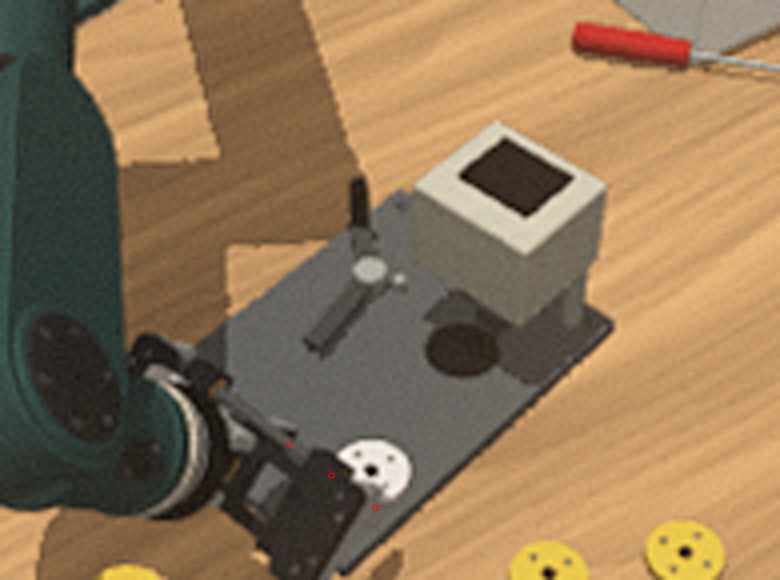

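```bash
python3 -c "
from h import *
print(tool(fromplate([-.083,-.071,.012])))"
```

```text
[ 0.43 -0.04  4.87]
```

```bash
python3 -m crank '[{"tx":0.2,"ty":0,"tz":2.4,"twist":0,"grip":0.8},{"tx":0.2,"ty":0,"tz":2.4,"twist":0,"grip":0.8},{"tx":0,"ty":0,"tz":0,"twist":0,"grip":0.8},{"tx":0,"ty":0,"tz":0,"twist":0,"grip":0.8}]'
cat > look.py <<'E'
import sys
from h import *
from bench import get_obs,cams
o=get_obs();print(toplate(o["tool_pos"]).round(4),o["ee_rot"].round(3),o["wrist_force"].round(1))
tag=sys.argv[1]
for n,(x0,y0) in (("top",(260,150)),("scene",(240,130))):
    s=cams.snapshot(n);a=s["frame"][y0:y0+125,x0:x0+150,::-1];a=cv2.resize(a,None,fx=4.6,fy=4.6,interpolation=cv2.INTER_CUBIC)
    p=np.load("pose.npy");th=np.linspace(0,6.28,50)
    q=((proj(s,W(p,[[.05+.0275*np.cos(t),-.04+.0275*np.sin(t),.012] for t in th]))-[x0,y0]+.5)*4.6).astype(int); cv2.polylines(a,[q],True,(0,0,255),1)
    q=(proj(s,[o["tool_pos"]])[0]-[x0,y0]+.5)*4.6; cv2.circle(a,(int(q[0]),int(q[1])),3,(0,255,0),1)
    cv2.imwrite(f"pics/{n}_{tag}.png",a)
E
python3 look.py b
```

```text
time: 13.75
tool_pos: [0.6697, -0.072, 0.0257]
ee_rot: [3.138, -0.713, 1.804]
wrist_force: [0.1, -0.3, -0.3]
width: 0.0752
[-0.0849 -0.072   0.0137] [ 3.138 -0.713  1.804] [ 0.1 -0.3 -0.3]
```

View pics/top_b.png

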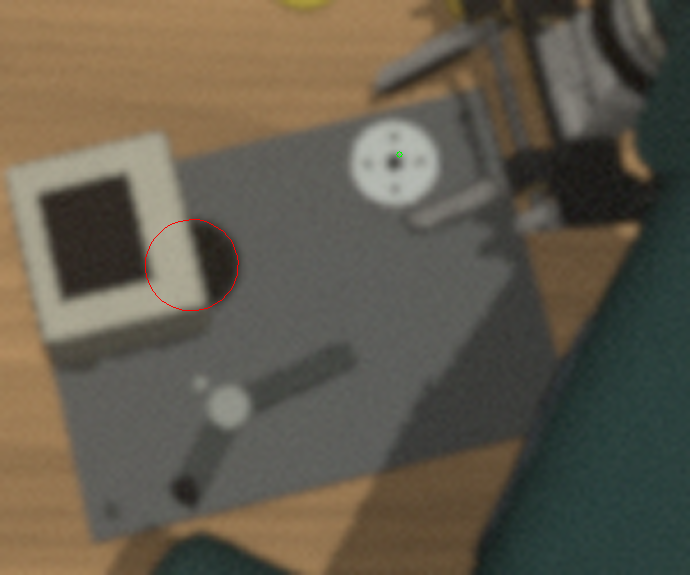

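View pics/scene_b.png

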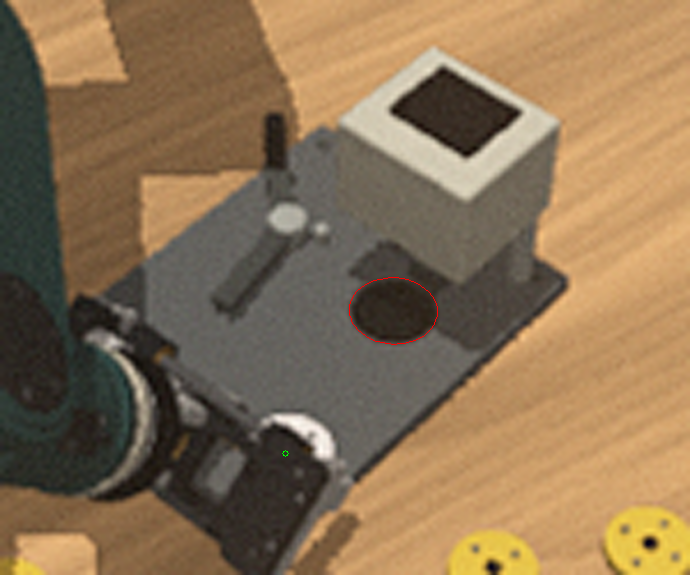

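```bash
python3 -m crank '[{"tx":-0.14,"ty":0,"tz":0.31,"twist":0,"grip":0.8},{"tx":-0.13,"ty":0,"tz":0.31,"twist":0,"grip":0.8},{"tx":0,"ty":0,"tz":0,"twist":0,"grip":0.8},{"tx":0,"ty":0,"tz":0,"twist":0,"grip":0.6},{"tx":0,"ty":0,"tz":0,"twist":0,"grip":0.5},{"tx":0,"ty":0,"tz":0,"twist":0,"grip":0.5}]'; python3 look.py c
```

```text
time: 14.6
tool_pos: [0.6679, -0.0679, 0.0175]
ee_rot: [3.141, -0.718, 1.803]
wrist_force: [-0.2, 0.1, 5.4]
width: 0.0504
[-0.0806 -0.0713  0.0055] [ 3.141 -0.718  1.803] [-0.2  0.1  5.4]
```

View pics/top_c.png

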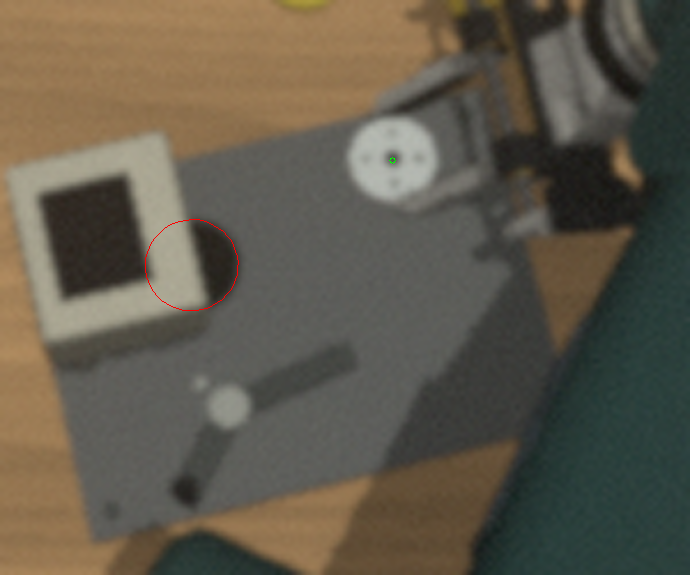

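```bash
python3 -c "
from h import *
o=None
from bench import get_obs
t=get_obs()['tool_pos']
print(tool(fromplate([.0,-.04,.0056])), tool(fromplate([.0494,-.04,.0056]),fromplate([.0,-.04,.0056])))"
```

```text
[ 6.06 -3.18  5.27] [ 3.72 -0.04  3.25]
```

```bash
python3 -m crank '[{"tx":0.61,"ty":-0.32,"tz":0.53,"twist":0,"grip":0.5},{"tx":0.61,"ty":-0.32,"tz":0.53,"twist":0,"grip":0.5},{"tx":0.61,"ty":-0.32,"tz":0.53,"twist":0,"grip":0.5}]'; python3 -m crank '[{"tx":0.61,"ty":-0.32,"tz":0.53,"twist":0,"grip":0.5},{"tx":0.61,"ty":-0.32,"tz":0.53,"twist":0,"grip":0.5},{"tx":0.61,"ty":-0.32,"tz":0.53,"twist":0,"grip":0.5},{"tx":0.61,"ty":-0.32,"tz":0.53,"twist":0,"grip":0.5},{"tx":0.61,"ty":-0.32,"tz":0.53,"twist":0,"grip":0.5},{"tx":0.61,"ty":-0.32,"tz":0.53,"twist":0,"grip":0.5},{"tx":0.61,"ty":-0.32,"tz":0.53,"twist":0,"grip":0.5},{"tx":0,"ty":0,"tz":0,"twist":0,"grip":0.5},{"tx":0,"ty":0,"tz":0,"twist":0,"grip":0.5}]'; python3 look.py d
```

```text
time: 15.08
tool_pos: [0.6544, -0.0481, 0.0175]
ee_rot: [3.138, -0.713, 1.803]
wrist_force: [2.8, -5.1, 5.2]
width: 0.0505
time: 16.2
tool_pos: [0.6183, 0.0034, 0.0175]
ee_rot: [-3.142, -0.718, 1.803]
wrist_force: [1.1, -0.3, 6.1]
width: 0.0506
[ 0.0005 -0.0399  0.0055] [-3.142 -0.718  1.803] [ 1.1 -0.3  6.1]
```

View pics/top_d.png

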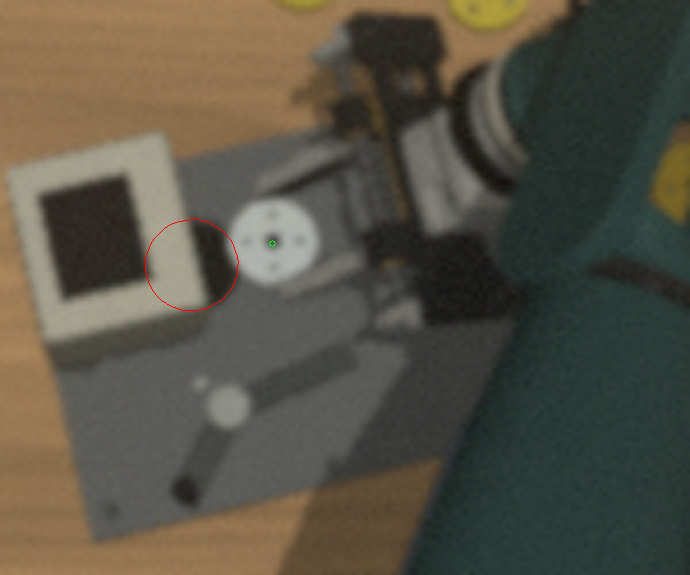

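View pics/scene_d.png

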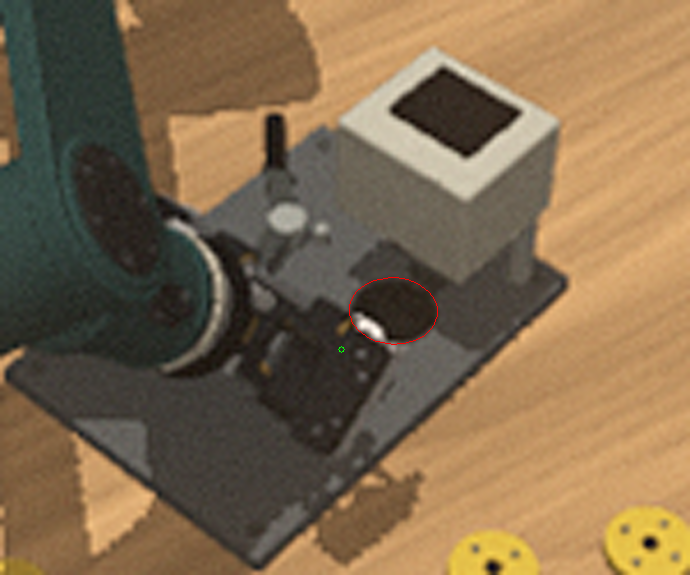

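```bash
python3 -m crank '[{"tx":0.37,"ty":0,"tz":0.325,"twist":0,"grip":0.5},{"tx":0.37,"ty":0,"tz":0.325,"twist":0,"grip":0.5},{"tx":0.37,"ty":0,"tz":0.325,"twist":0,"grip":0.5},{"tx":0.37,"ty":0,"tz":0.325,"twist":0,"grip":0.5},{"tx":0.37,"ty":0,"tz":0.325,"twist":0,"grip":0.5},{"tx":0.37,"ty":0,"tz":0.325,"twist":0,"grip":0.5},{"tx":0.37,"ty":0,"tz":0.325,"twist":0,"grip":0.5},{"tx":0.37,"ty":0,"tz":0.325,"twist":0,"grip":0.5},{"tx":0.37,"ty":0,"tz":0.325,"twist":0,"grip":0.5},{"tx":0,"ty":0,"tz":0,"twist":0,"grip":0.5}]'; python3 look.py e
```

```text
time: 17.55
tool_pos: [0.6091, 0.0451, 0.0174]
ee_rot: [3.14, -0.715, 1.803]
wrist_force: [1.4, -2.9, 6.9]
width: 0.0498
[ 0.0432 -0.0409  0.0054] [ 3.14  -0.715  1.803] [ 1.4 -2.9  6.9]
```

View pics/top_e.png

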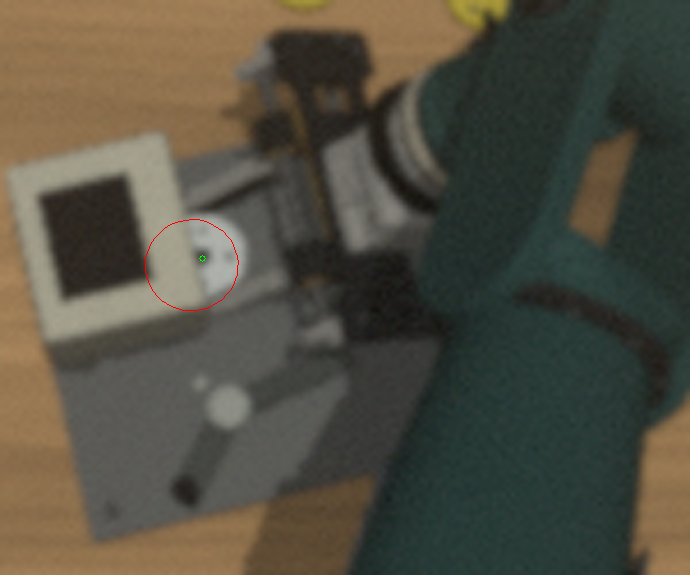

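View pics/scene_e.png

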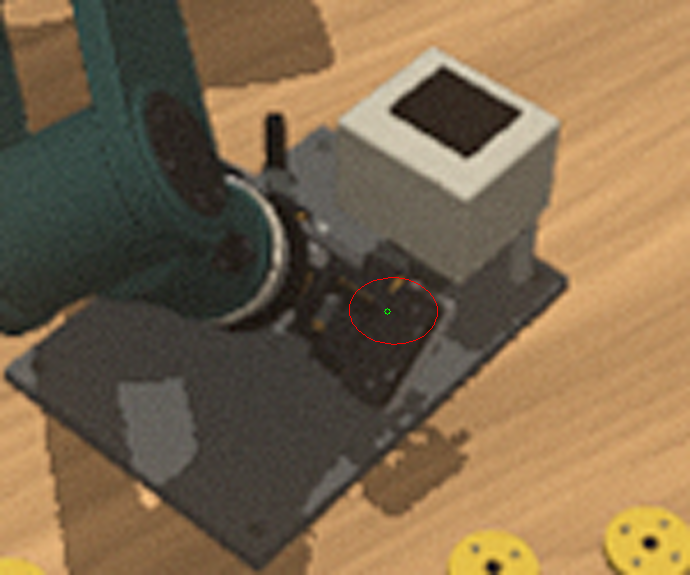

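```bash
python3 -m crank '[{"tx":0.15,"ty":-0.03,"tz":0.13,"twist":0,"grip":0.5},{"tx":0.15,"ty":-0.03,"tz":0.13,"twist":0,"grip":0.5},{"tx":0,"ty":0,"tz":0,"twist":0,"grip":0.5},{"tx":0,"ty":0,"tz":0,"twist":0,"grip":0.5}]';python3 -c "
from h import *
from bench import get_obs
print(toplate(get_obs()['tool_pos']))"; python3 -m crank '[{"tx":0.15,"ty":0,"tz":0.13,"twist":0,"grip":0.5},{"tx":0,"ty":0,"tz":0,"twist":0,"grip":0.5},{"tx":0,"ty":0,"tz":0,"twist":0,"grip":0.5}]';python3 look.py f
```

```text
time: 18.15
tool_pos: [0.608, 0.0483, 0.0173]
ee_rot: [3.139, -0.714, 1.802]
wrist_force: [2.3, -5.2, 5.8]
width: 0.0503
[ 0.04658045 -0.04058142  0.00528222]
time: 18.52
tool_pos: [0.6075, 0.0504, 0.0171]
ee_rot: [3.139, -0.714, 1.802]
wrist_force: [2.3, -3.8, 6.0]
width: 0.0503
[ 0.0488 -0.0406  0.0051] [ 3.139 -0.714  1.802] [ 2.3 -3.8  6. ]
```

View pics/top_f.png

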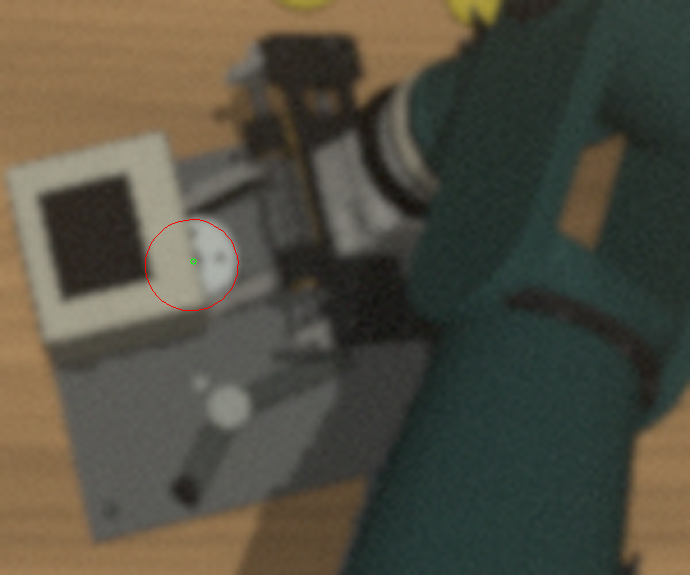

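```bash
python3 -m crank '[{"tx":0.11,"ty":0,"tz":0.09,"twist":0,"grip":0.5},{"tx":0,"ty":0,"tz":0,"twist":0,"grip":0.5},{"tx":0,"ty":0,"tz":0,"twist":0,"grip":0.5}]';python3 -c "
from h import *
from bench import get_obs
print(toplate(get_obs()['tool_pos']))"; python3 -m crank '[{"tx":0.11,"ty":0,"tz":0.09,"twist":0,"grip":0.5},{"tx":0,"ty":0,"tz":0,"twist":0,"grip":0.5}]';python3 -c "
from h import *
from bench import get_obs
print(toplate(get_obs()['tool_pos']))"
```

```text
time: 19.0
tool_pos: [0.6072, 0.0514, 0.017]
ee_rot: [3.139, -0.714, 1.802]
wrist_force: [1.7, -4.6, 5.9]
width: 0.0507
[ 0.04978882 -0.04060016  0.00504572]
time: 19.25
tool_pos: [0.6073, 0.0515, 0.017]
ee_rot: [3.139, -0.711, 1.802]
wrist_force: [1.9, -7.7, 5.9]
width: 0.0509
[ 0.04988461 -0.04065131  0.00503137]
```

```bash
python3 -m crank '[{"tx":0,"ty":0,"tz":0,"twist":0,"grip":0.6},{"tx":0,"ty":0,"tz":0,"twist":0,"grip":0.65},{"tx":0,"ty":0,"tz":0,"twist":0,"grip":0.65},{"tx":0,"ty":0,"tz":0,"twist":0,"grip":0.65}]';python3 look.py g
```

```text
time: 19.75
tool_pos: [0.606, 0.0539, 0.0174]
ee_rot: [3.141, -0.716, 1.802]
wrist_force: [0.7, -2.4, 6.9]
width: 0.0608
[ 0.0525 -0.04    0.0054] [ 3.141 -0.716  1.802] [ 0.7 -2.4  6.9]
```

View pics/top_g.png

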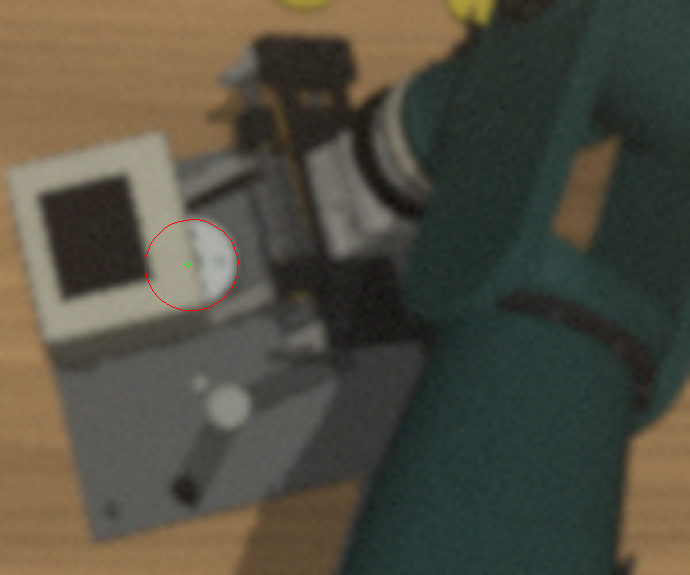

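```bash
python3 -m crank '[{"tx":-0.3,"ty":0,"tz":-1.5,"twist":0,"grip":0.65},{"tx":-1,"ty":0,"tz":-3,"twist":0,"grip":0.65},{"tx":-2,"ty":0,"tz":-4.5,"twist":0,"grip":0.65},{"tx":-3,"ty":0,"tz":-4.5,"twist":0,"grip":0.65},{"tx":-3,"ty":0,"tz":-4.5,"twist":0,"grip":0.65},{"tx":0,"ty":0,"tz":0,"twist":0,"grip":0.65}]';python3 look.py h
```

```text
time: 20.6
tool_pos: [0.6491, -0.1338, 0.0905]
ee_rot: [-3.14, -0.714, 1.796]
wrist_force: [0.3, 0.1, 0.3]
width: 0.0611
[-0.1401 -0.0373  0.0785] [-3.14  -0.714  1.796] [0.3 0.1 0.3]
```

View pics/top_h.png

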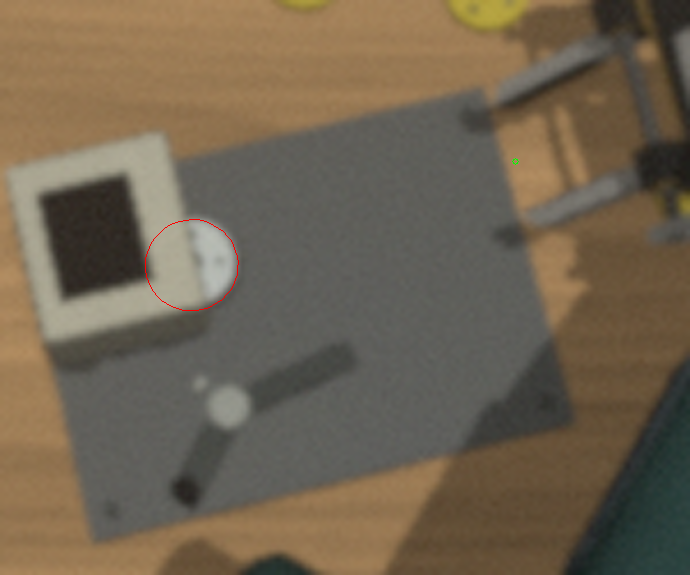

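View pics/scene_h.png

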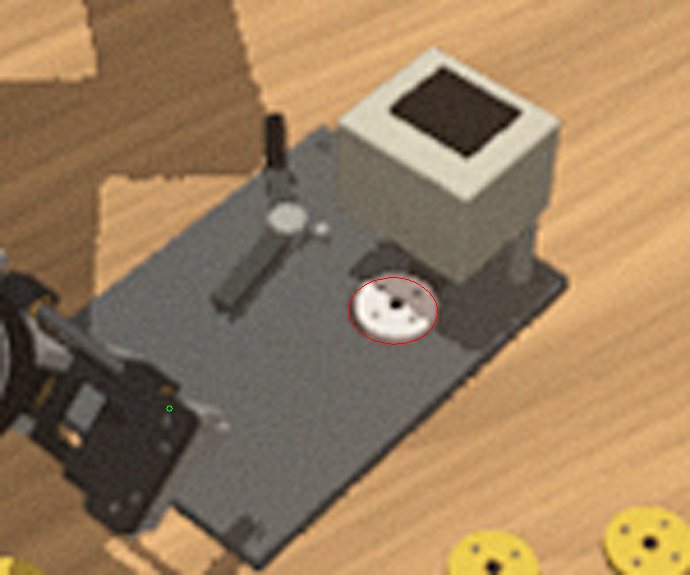

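Run:
```python
from h import *
from bench import cams
p=np.load("pose.npy");th=np.linspace(0,6.28,80)
out=[]
s=cams.snapshot("scene")
x0,y0,k=300,170,8
base=cv2.resize(s["frame"][y0:y0+55,x0:x0+48,::-1],None,fx=k,fy=k,interpolation=cv2.INTER_CUBIC)
for top in (None,.005,.009):
    a=base.copy()
    if top:
        for zz,r in ((top,.026),(0,.0275),(top,.003)):
            q=((proj(s,W(p,[[.05+r*np.cos(t),-.04+r*np.sin(t),.012+zz] for t in th]))-[x0,y0]+.5)*k).astype(int); cv2.polylines(a,[q],True,(0,0,255) if zz else (0,255,0),1)
    out.append(a[:, :265] if 0 else a)
im=np.hstack(out); im=cv2.resize(im,None,fx=.69,fy=.69,interpolation=cv2.INTER_AREA);print(im.shape); cv2.imwrite("pics/seat.png",im)
```

```text
(304, 795, 3)
```

View pics/seat.png

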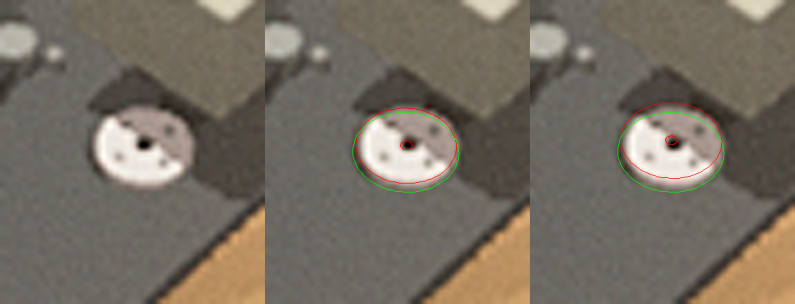

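```bash
python3 - <<'E'
from h import *
from bench import cams,get_obs
T=cams.snapshot("top");S=cams.snapshot("scene")
for s,uv,z in ((T,(300,256.1),.067),(S,(299.8,155.6),.067),(S,(302,168.5),.027),(S,(240+287/4.6,130+217/4.6),.03),(T,(260+229/4.6,150+407/4.6),.03)):
    q=toplate(back(s,uv,z));print(q.round(4), np.degrees(np.arctan2(q[1]-.05,q[0]-.05)),np.hypot(q[1]-.05,q[0]-.05))
p=np.load("pose.npy")
for s,n,x0,y0 in ((T,"top",260,210),(S,"scene",260,130)):
    k=7;a=cv2.resize(s["frame"][y0:y0+80,x0:x0+80,::-1],None,fx=k,fy=k,interpolation=cv2.INTER_CUBIC)
    for ang in (70,80,90,100):
        t=np.radians(ang);q=((proj(s,W(p,[[.05+.055*np.cos(t),.05+.055*np.sin(t),z] for z in (.027,.067)]))-[x0,y0]+.5)*k).astype(int); cv2.polylines(a,[q],False,(0,0,255) if ang==90 else (0,255,0),1)
    cv2.imwrite(f"pics/{n}_pin.png",a)
print(get_obs()["tool_pos"])
E
python3 -c "
import cv2,numpy as np
cv2.imwrite('pics/pin.png',cv2.resize(np.hstack([cv2.imread('pics/top_pin.png'),cv2.imread('pics/scene_pin.png')]),(796,398)))"
```

```text
[0.0828 0.0947 0.055 ] 53.70180691479123 0.055440914928845605
[0.0863 0.0902 0.055 ] 47.930565238488434 0.05413217227654118
[0.0804 0.0766 0.015 ] 41.14838586606467 0.04035615295210845
[0.0523 0.0495 0.018 ] -12.177047912238613 0.002377963055537195
[0.0477 0.0517 0.018 ] 143.17200031422126 0.0028592139973204374
[ 0.64776642 -0.12744938  0.09027128]
```

View pics/pin.png

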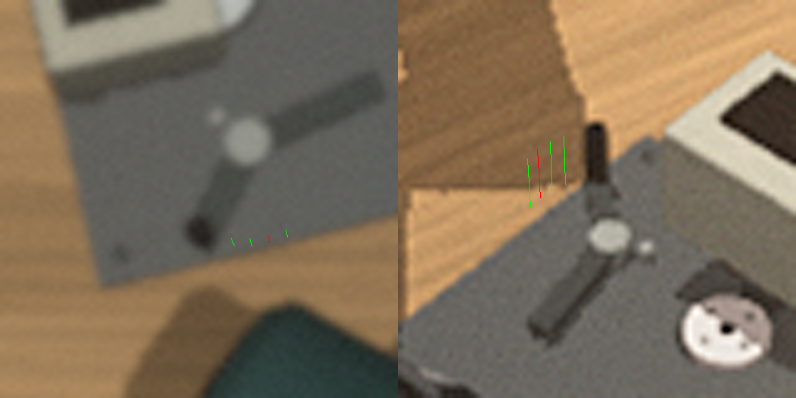

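```bash
python3 -c "
from h import *
a=fromplate([.015,.0927,.125]);b=fromplate([.0865,.0927,.045])
print(tool(a),tool(b,a))"
```

```text
[ 14.18 -13.13   6.24] [ 0.12 -0.02 10.73]
```

```bash
python3 -m crank '[{"tx":3.5,"ty":-3.2,"tz":1.5,"twist":0,"grip":0.45},{"tx":3.5,"ty":-3.3,"tz":1.6,"twist":0,"grip":0.45},{"tx":3.5,"ty":-3.3,"tz":1.6,"twist":0,"grip":0.45},{"tx":3.6,"ty":-3.3,"tz":1.6,"twist":0,"grip":0.45},{"tx":0,"ty":0,"tz":0,"twist":0,"grip":0.45},{"tx":0,"ty":0,"tz":0,"twist":0,"grip":0.45}]'
python3 - <<'E'
from h import *
from bench import get_obs
o=get_obs();print(toplate(o["tool_pos"]),o["joint_positions"],tool(fromplate([.0865,.0927,.045])))
E
```

```text
time: 21.6
tool_pos: [0.4871, -0.0147, 0.1365]
ee_rot: [-3.14, -0.715, 1.803]
wrist_force: [-0.2, -0.2, -1.0]
width: 0.0423
[0.01400169 0.09174817 0.12447592] [-0.5113905   0.25513271  1.49011171  0.53098628  1.88305719 -0.70523733] [ 0.26 -0.13 10.75]
```

```bash
python3 -m crank '[{"tx":0.1,"ty":-0.1,"tz":3.5,"twist":0,"grip":0.45},{"tx":0.1,"ty":0,"tz":3,"twist":0,"grip":0.45},{"tx":0,"ty":0,"tz":2.2,"twist":0,"grip":0.45},{"tx":0,"ty":0,"tz":0,"twist":0,"grip":0.45},{"tx":0,"ty":0,"tz":0,"twist":0,"grip":0.45}]'; python3 look.py i
```

```text
time: 22.22
tool_pos: [0.4736, 0.0407, 0.0724]
ee_rot: [-3.14, -0.716, 1.802]
wrist_force: [0.2, -0.6, -0.4]
width: 0.0422
[0.071  0.0917 0.0604] [-3.14  -0.716  1.802] [ 0.2 -0.6 -0.4]
```

View pics/top_i.png

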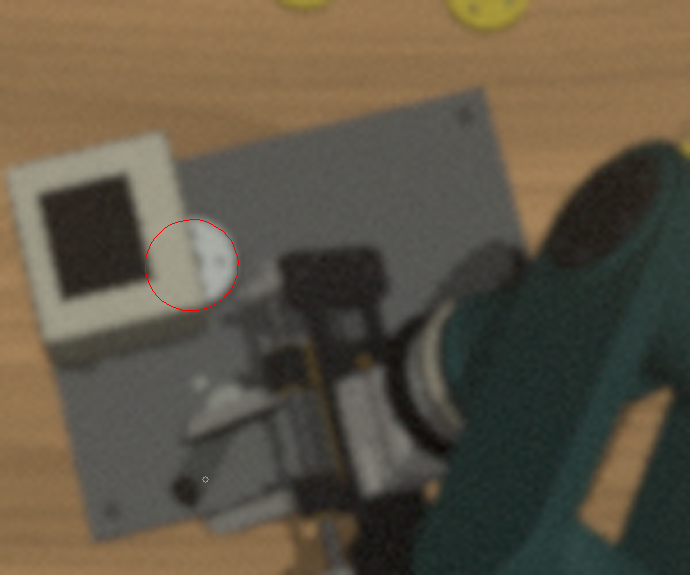

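View pics/scene_i.png

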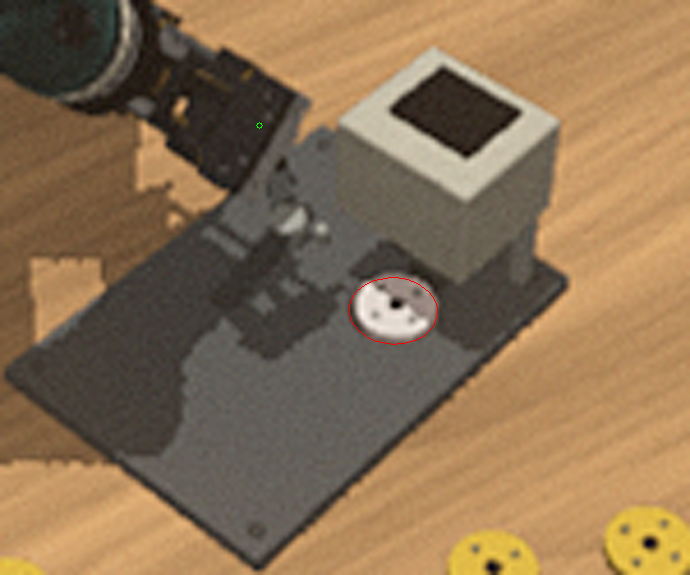

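```bash
python3 -m crank '[{"tx":0.05,"ty":-0.05,"tz":1.1,"twist":0,"grip":0.45},{"tx":0,"ty":0,"tz":0.9,"twist":0,"grip":0.45},{"tx":0,"ty":0,"tz":0,"twist":0,"grip":0.45},{"tx":0,"ty":0,"tz":0,"twist":0,"grip":0.2},{"tx":0,"ty":0,"tz":0,"twist":0,"grip":0.13},{"tx":0,"ty":0,"tz":0,"twist":0,"grip":0.13}]'; python3 look.py j
```

```text
time: 23.08
tool_pos: [0.469, 0.0543, 0.0574]
ee_rot: [-3.14, -0.716, 1.801]
wrist_force: [-0.4, -0.6, 0.7]
width: 0.0157
[0.0853 0.093  0.0454] [-3.14  -0.716  1.801] [-0.4 -0.6  0.7]
```

View pics/top_j.png

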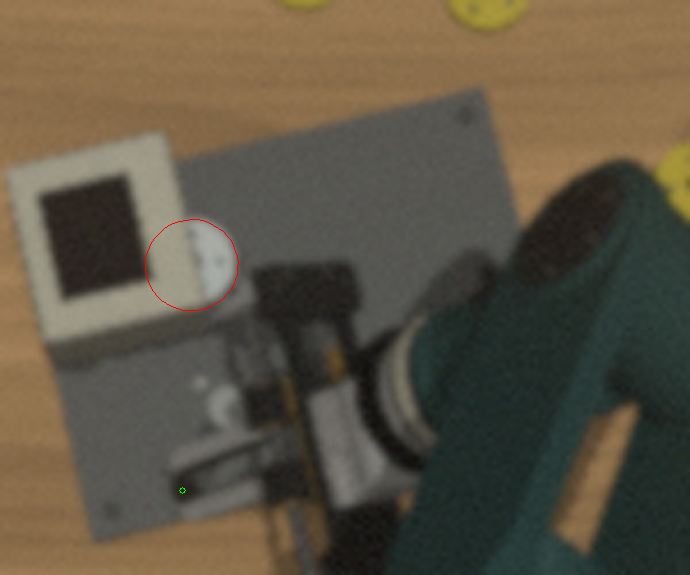

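Run:
```python
from h import *
P=lambda a:fromplate([.05+.055*np.cos(np.radians(a)),.05+.055*np.sin(np.radians(a)),.045])
A=[51,61,71,81,91,101,111,121,131,136]
for i in range(9): print(A[i],tool(P(A[i+1]),P(A[i])))
```

```text
51 [-0.6  -0.53 -0.52]
61 [-0.66 -0.38 -0.58]
71 [-0.7  -0.22 -0.61]
81 [-0.72 -0.06 -0.63]
91 [-0.72  0.11 -0.63]
101 [-0.69  0.27 -0.6 ]
111 [-0.65  0.43 -0.56]
121 [-0.58  0.57 -0.51]
131 [-0.26  0.33 -0.23]
```

```bash
python3 -m crank '[{"tx":0,"ty":0,"tz":0,"twist":0,"grip":0.1},{"tx":0,"ty":0,"tz":0,"twist":0,"grip":0.1},{"tx":-0.3,"ty":-0.26,"tz":-0.26,"twist":0,"grip":0.1},{"tx":-0.3,"ty":-0.26,"tz":-0.26,"twist":0,"grip":0.1},{"tx":-0.33,"ty":-0.19,"tz":-0.29,"twist":0,"grip":0.1},{"tx":-0.33,"ty":-0.19,"tz":-0.29,"twist":0,"grip":0.1}]'; python3 -m crank '[{"tx":-0.35,"ty":-0.11,"tz":-0.3,"twist":0,"grip":0.1},{"tx":-0.35,"ty":-0.11,"tz":-0.3,"twist":0,"grip":0.1},{"tx":-0.36,"ty":-0.03,"tz":-0.31,"twist":0,"grip":0.1},{"tx":-0.36,"ty":-0.03,"tz":-0.31,"twist":0,"grip":0.1}]'; python3 look.py k
```

```text
time: 23.92
tool_pos: [0.4644, 0.0369, 0.0572]
ee_rot: [-3.141, -0.718, 1.802]
wrist_force: [3.1, 3.6, -1.5]
width: 0.0126
time: 24.42
tool_pos: [0.465, 0.0177, 0.057]
ee_rot: [-3.138, -0.718, 1.801]
wrist_force: [0.2, 3.4, 0.1]
width: 0.0126
[0.0507 0.1056 0.045 ] [-3.138 -0.718  1.801] [0.2 3.4 0.1]
```

View pics/top_k.png

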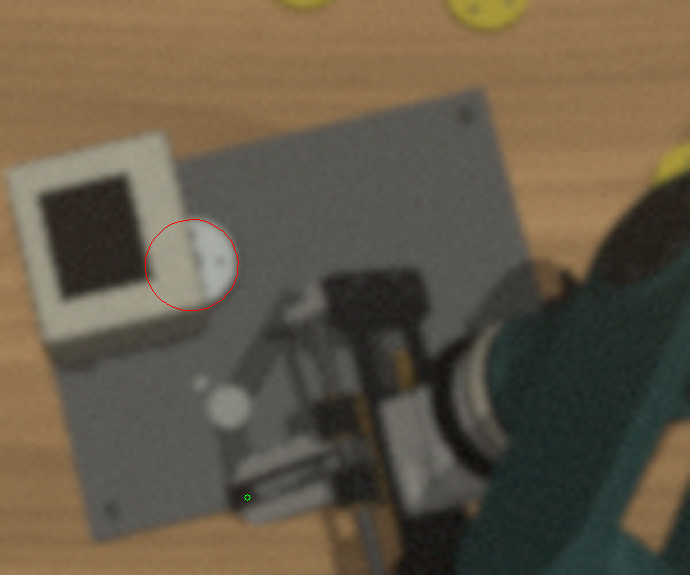

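View pics/scene_k.png

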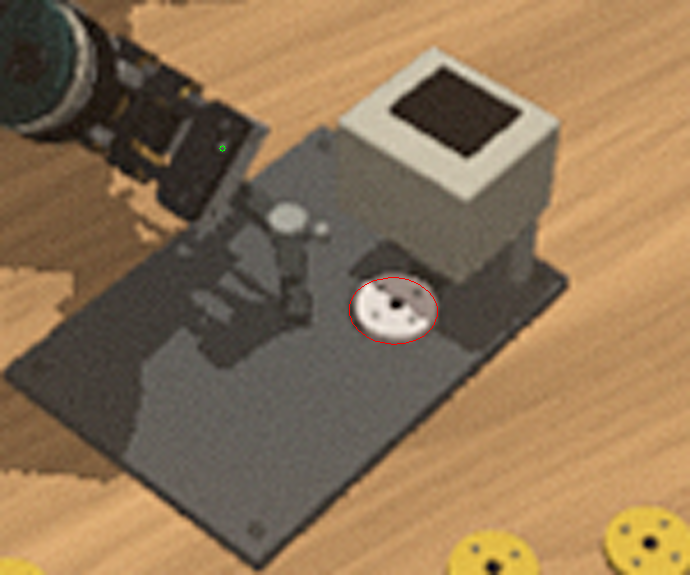

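```bash
python3 -m crank '[{"tx":-0.36,"ty":0.06,"tz":-0.31,"twist":0,"grip":0.1},{"tx":-0.36,"ty":0.06,"tz":-0.31,"twist":0,"grip":0.1},{"tx":-0.35,"ty":0.13,"tz":-0.3,"twist":0,"grip":0.1},{"tx":-0.35,"ty":0.13,"tz":-0.3,"twist":0,"grip":0.1}]'; python3 -m crank '[{"tx":-0.32,"ty":0.21,"tz":-0.28,"twist":0,"grip":0.1},{"tx":-0.32,"ty":0.21,"tz":-0.28,"twist":0,"grip":0.1}]';  python3 look.py l
```

```text
time: 25.02
tool_pos: [0.4712, -0.0013, 0.0569]
ee_rot: [-3.132, -0.716, 1.798]
wrist_force: [-8.2, -1.4, 3.0]
width: 0.0105
time: 25.28
tool_pos: [0.4763, -0.0098, 0.0568]
ee_rot: [-3.128, -0.715, 1.797]
wrist_force: [-10.5, -7.3, 5.8]
width: 0.0099
[0.0213 0.1011 0.0448] [-3.128 -0.715  1.797] [-10.5  -7.3   5.8]
```

View pics/scene_l.png

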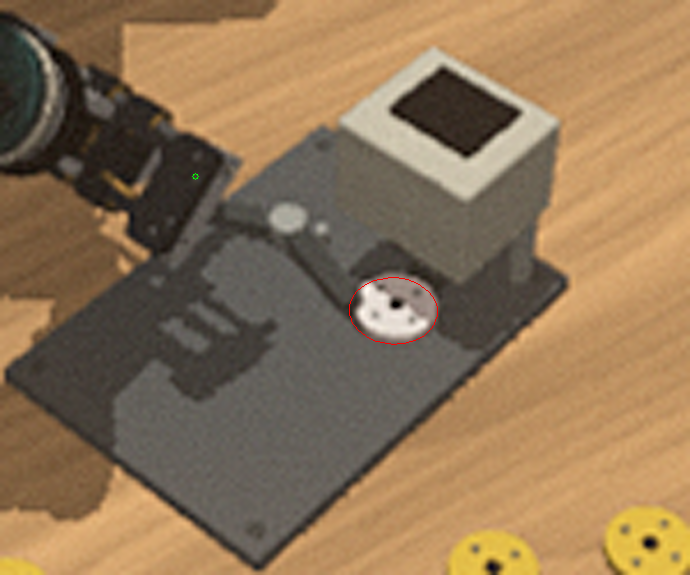

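View pics/top_l.png

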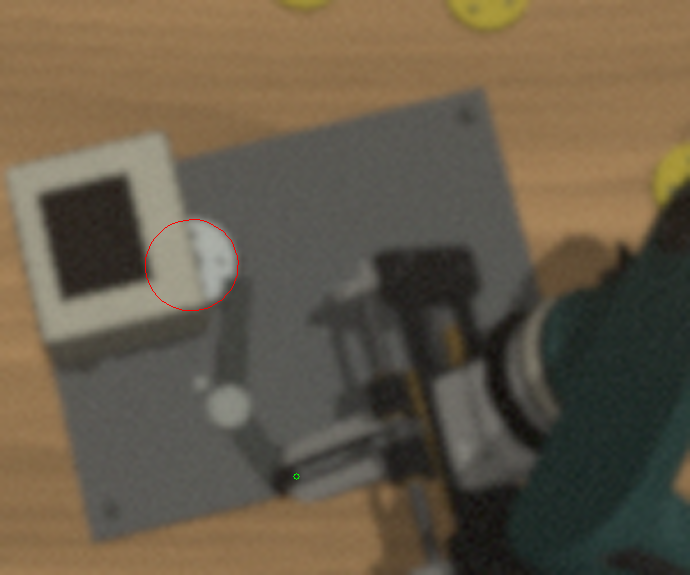

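```bash
python3 -m crank '[{"tx":0,"ty":0,"tz":0,"twist":0,"grip":0.35},{"tx":0,"ty":0,"tz":0,"twist":0,"grip":0.35}]'
python3 - <<'E'
from h import *
from bench import get_obs,cams
o=get_obs();print(toplate(o["tool_pos"]))
T=cams.snapshot("top")
a=cv2.resize(T["frame"][215:275,280:360,::-1],None,fx=9,fy=9,interpolation=cv2.INTER_CUBIC)
p=np.load("pose.npy")
for ang in (100,110,120,130,140):
    t=np.radians(ang);q=((proj(T,W(p,[[.05+.055*np.cos(t),.05+.055*np.sin(t),z] for z in (.027,.067)]))-[280,215]+.5)*9).astype(int); cv2.polylines(a,[q],False,(0,255,0),1)
cv2.imwrite("pics/pin2.png",a)
E
```

```text
time: 25.62
tool_pos: [0.4809, -0.0088, 0.0572]
ee_rot: [3.141, -0.713, 1.801]
wrist_force: [0.6, 0.5, 0.8]
width: 0.0266
[0.02123944 0.09640525 0.04522721]
```

View pics/pin2.png

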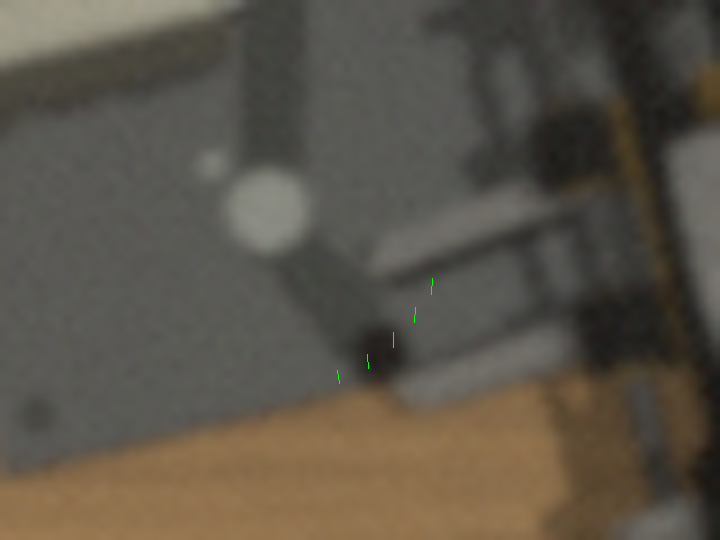

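```bash
python3 -m crank '[{"tx":0.2,"ty":-0.3,"tz":0.4,"twist":0,"grip":0.35},{"tx":0.3,"ty":0,"tz":0.8,"twist":0,"grip":0.35},{"tx":0.3,"ty":0,"tz":0.8,"twist":0,"grip":0.35},{"tx":0,"ty":0,"tz":0,"twist":0,"grip":0.2},{"tx":0,"ty":0,"tz":0,"twist":0,"grip":0.1},{"tx":0,"ty":0,"tz":0,"twist":0,"grip":0.1}]';  python3 look.py m
```

```text
time: 26.42
tool_pos: [0.4717, 0.0104, 0.0472]
ee_rot: [-3.138, -0.716, 1.801]
wrist_force: [-2.7, -1.6, 0.2]
width: 0.013
[0.042  0.1008 0.0352] [-3.138 -0.716  1.801] [-2.7 -1.6  0.2]
```

View pics/top_m.png

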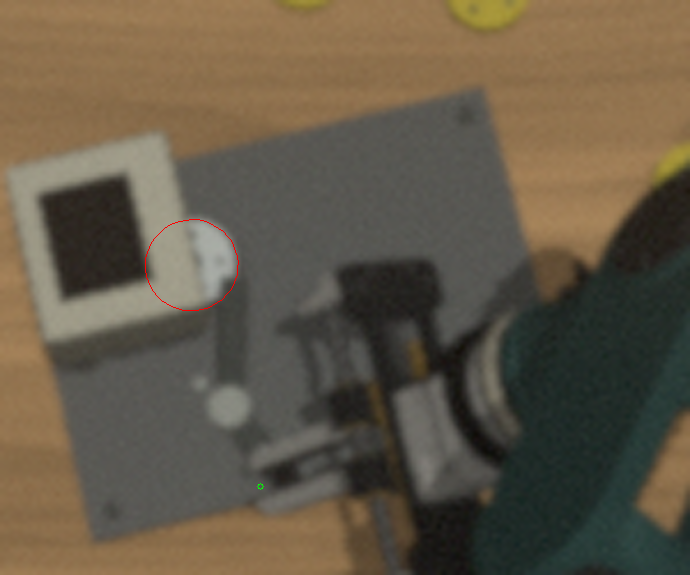

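```bash
python3 -m crank '[{"tx":-0.32,"ty":0.22,"tz":-0.28,"twist":0,"grip":0.1},{"tx":-0.32,"ty":0.23,"tz":-0.28,"twist":0,"grip":0.1}]'; python3 -m crank '[{"tx":-0.29,"ty":0.28,"tz":-0.25,"twist":0,"grip":0.1},{"tx":-0.29,"ty":0.29,"tz":-0.25,"twist":0,"grip":0.1}]';python3 look.py n
```

```text
time: 26.78
tool_pos: [0.4767, 0.0043, 0.0471]
ee_rot: [-3.134, -0.72, 1.8]
wrist_force: [-5.4, 2.6, 1.0]
width: 0.0133
time: 27.02
tool_pos: [0.483, -0.0021, 0.0471]
ee_rot: [-3.131, -0.721, 1.799]
wrist_force: [-11.4, 6.7, -1.1]
width: 0.0131
[0.0273 0.0928 0.0351] [-3.131 -0.721  1.799] [-11.4   6.7  -1.1]
```

View pics/top_n.png

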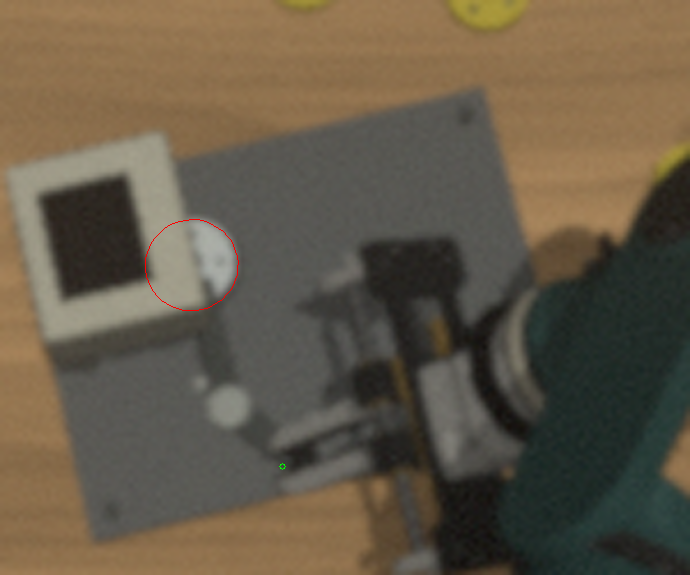

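View pics/scene_n.png

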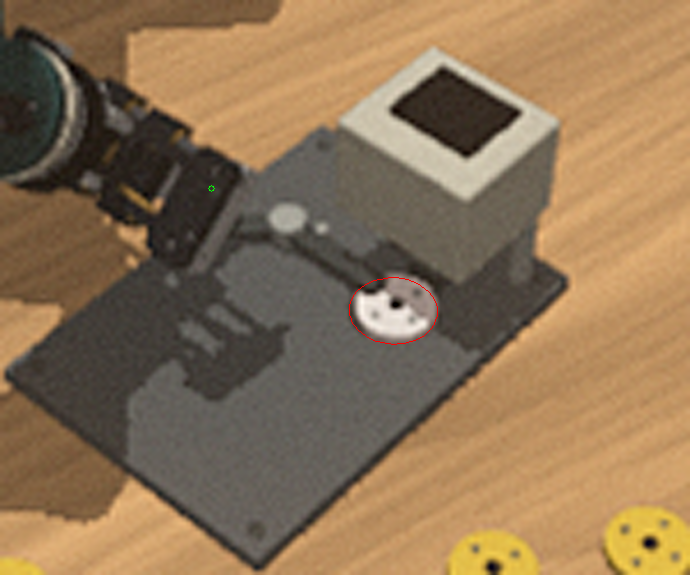

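```bash
python3 -m crank '[{"tx":-0.29,"ty":0.1,"tz":-0.25,"twist":0,"grip":0.1},{"tx":-0.2,"ty":0.15,"tz":-0.18,"twist":0,"grip":0.1},{"tx":0,"ty":0,"tz":0,"twist":0,"grip":0.1}]';python3 look.py o
```

```text
time: 27.5
tool_pos: [0.4829, -0.0022, 0.0472]
ee_rot: [-3.123, -0.735, 1.798]
wrist_force: [-13.4, 15.6, 1.7]
width: 0.0131
[0.0272 0.0929 0.0352] [-3.123 -0.735  1.798] [-13.4  15.6   1.7]
```

View pics/top_o.png

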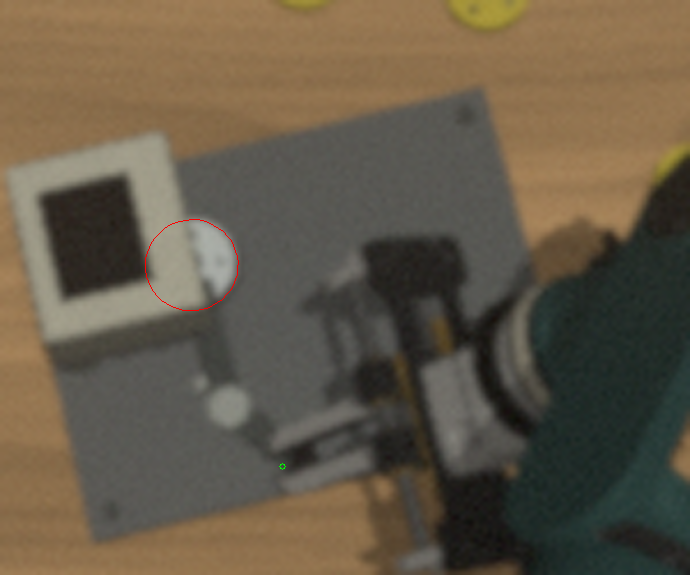

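```bash
python3 -m crank '[{"tx":0.2,"ty":-0.1,"tz":0.18,"twist":0,"grip":0.1},{"tx":0,"ty":0,"tz":0,"twist":0,"grip":0.35},{"tx":0,"ty":0,"tz":0,"twist":0,"grip":0.4},{"tx":0,"ty":0,"tz":0,"twist":0,"grip":0.4}]';python3 -c "
from h import *
from bench import get_obs
o=get_obs();print(toplate(o['tool_pos']),o['ee_rot'],o['width'])"
```

```text
time: 28.1
tool_pos: [0.4892, -0.0069, 0.0475]
ee_rot: [-3.141, -0.715, 1.801]
wrist_force: [0.1, -0.2, -0.8]
width: 0.037
[0.02114345 0.08784397 0.03547761] [-3.14143571 -0.71492857  1.80142022] 0.03700212613896733
```

```bash
python3 -m crank '[{"tx":0,"ty":-0.3,"tz":-0.8,"twist":0,"grip":0.45},{"tx":0,"ty":0,"tz":-2.5,"twist":0,"grip":0.45},{"tx":0,"ty":0,"tz":-4.5,"twist":0,"grip":0.45},{"tx":0,"ty":0,"tz":-5,"twist":0,"grip":0.45},{"tx":-2,"ty":0,"tz":-5,"twist":0,"grip":0.45},{"tx":-2,"ty":0,"tz":-5,"twist":0,"grip":0.45},{"tx":0,"ty":0,"tz":0,"twist":0,"grip":0.45}]';python3 look.py p
```

```text
time: 28.98
tool_pos: [0.528, -0.1859, 0.1945]
ee_rot: [3.14, -0.712, 1.8]
wrist_force: [-0.3, 0.5, 0.4]
width: 0.0425
[-0.162   0.0927  0.1825] [ 3.14  -0.712  1.8  ] [-0.3  0.5  0.4]
```

View pics/top_p.png

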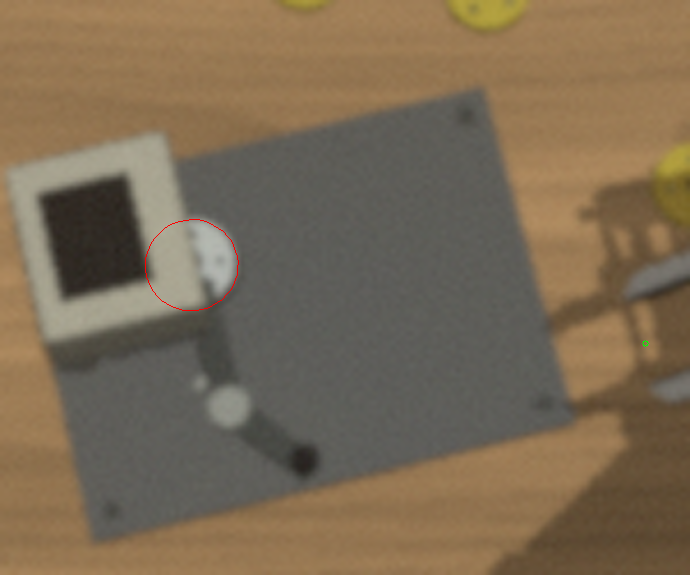

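View pics/scene_p.png

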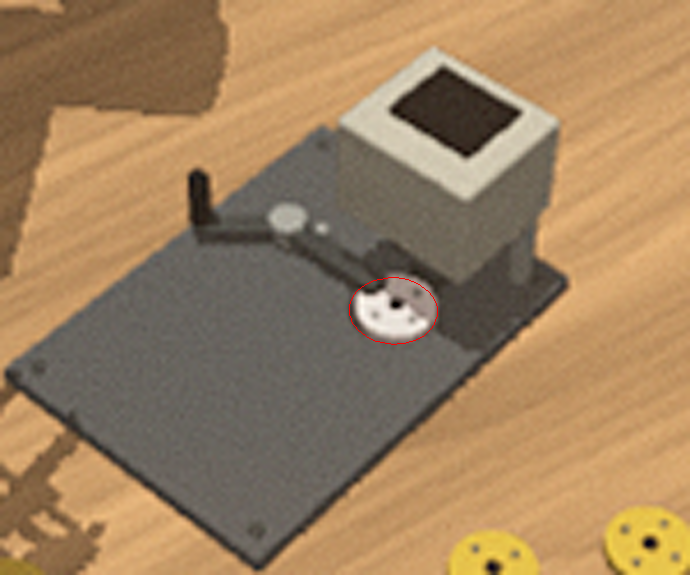

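Run:
```python
from h import *
from bench import cams
T=cams.snapshot("top");S=cams.snapshot("scene")
for s,uv,z in ((T,(326,249.6),.067),(S,(283.3,168.4),.067)):
    q=toplate(back(s,uv,z));print(q.round(4), np.degrees(np.arctan2(q[1]-.05,q[0]-.05)))
# bar angle, scene & top
for s,uvs in ((T,[(260+229/4.6,150+407/4.6),(260+207/4.6,150+300/4.6)]),(S,[(240+287/4.6,130+222/4.6),(240+370/4.6,130+278/4.6)])):
    a,b=[toplate(back(s,u,.027)) for u in uvs];print(a,b,np.degrees(np.arctan2(*(b-a)[[1,0]])))
x0,y0,k=270,155,9
a=cv2.resize(S["frame"][y0:y0+62,x0:x0+85,::-1],None,fx=k,fy=k,interpolation=cv2.INTER_CUBIC);cv2.imwrite("pics/end.png",a)
```

```text
[0.0144 0.0947 0.055 ] 128.5504136658804
[0.0154 0.0892 0.055 ] 131.3935392390756
[0.04770045 0.05130176 0.015     ] [ 0.04524381 -0.01281465  0.015     ] -92.19423487868303
[0.05118007 0.04849159 0.015     ] [ 0.04986627 -0.02225519  0.015     ] -91.06388506808953
```

View pics/end.png

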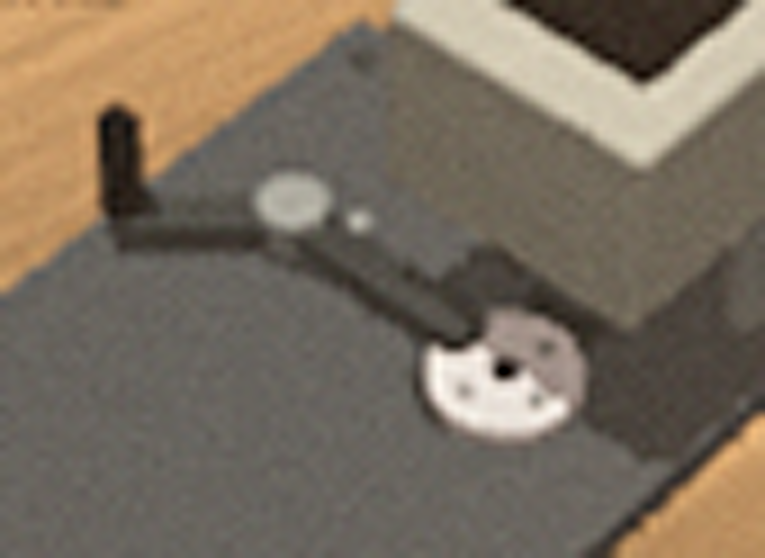

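```bash
python3 -c "
from bench import ticket,get_obs
print(get_obs()['time']);print(ticket.close_job())"
```

```text
29.175
the job is handed in; nothing more can be done
None
```

The white disc is in its pocket under the camera head and the hold-down is swung over it to its stop. I handed the job in at 29.2 s with the robot clear of everything.

- **Leaning the tool:** the moves have no tilt, so I overreached the arm outwards on its left until the tool leaned about 41°, tips leading. It then came in from the open half.
- **Sliding the disc:** I gripped the disc by its sides and slid it along the plate until it met the stop block. Upward force on the wrist stayed near 6 N throughout, so I believe it never left the plate. I let go there so that it dropped in.
- **Seating:** the last close-up matches the disc standing 5 mm proud and centred, not 9 mm. The hold-down bar also passed over it without snagging.
- **Hold-down:** the first grip on the handle slipped about three quarters of the way through the swing, so I regripped deeper. At the end, pushing harder (to about 20 N) did not move it any further.
- **Angle check:** this check disagreed. The top camera gave a swing of about 75° and the scene camera about 83.5°. The mean is 79° against the nominal 80°, so I rely on the force reading that it reached its stop.
- **Camera head and bystanders:** I saw no unexpected force while working near the head. The last close-ups show the station area only, so I did not check every bystander again.

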